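# Clamp a knife-handle blank in the tilted filing vise with the deep-bore T-key

## Task

The handle blank lies loose between the jaws of the tilted filing vise. Take the T-key from the tool block, lower it down the deep bore in the vise's sloping bed until its socket sits right down on the square stem at the bottom, and turn it clockwise about a quarter turn so that the jaw grips the blank firmly. Then draw the key out and stand it back in its hole in the tool block, leaving the blank clamped in its place and the other things on the bench undisturbed.

Things in the scene. Friction and masses are not known exactly. Their poses are not given: they have to be found in the camera images.
- filing_vise: the filing vise: a grey iron fixture screwed to the bench; origin at the middle of its base's underside, z up. Base 200 x 160 mm, about 155 mm high. Its dark steel bed (150 mm along the slope, 111 mm wide) leans 25 degrees down towards the robot. Up the slope: fixed jaw, loose blank, sliding jaw (jaws 12 mm high, blank 19 mm), then the bore
- bore_mouth (a point): centre of the bore's mouth, level with the bed; a flat collar 2.5 mm high rings it. z: the bore's axis, pointing out of the bed, 25 degrees from vertical; x: up the slope, square to the jaws; y: along the jaws. The bore is 42 mm wide and goes 109 mm deep, straight along -z. Jaws and blank lie at x = -30 to -110 mm
- clamp_stem (a joint): turn (rad) of the square stem in the bore; grows clockwise seen from above; starts at 0 to 0.35, stop at 1.75. At 0 its sides are parallel to bore_mouth's x and y. By a cam it moves the sliding jaw 4.8 mm down-slope per rad: touches the blank at about 1.0, then presses through a spring (10 N at 1.07, 30 N at 1.5: firm). It stays where it is left; needs 0.3 Nm, up to 0.5 Nm when tight
- stem_foot (a point): foot of the square stem, on the bore's axis, 106 mm below bore_mouth; turns with the stem. The stem is 14 mm square and stands 29 mm high from here, its top 8 mm tapering to 5 mm square
- key_bar (a point): middle of the T-key's wooden cross bar, half-way up it: the place to grip. Bar 104 mm long (along y), 16 mm wide (x), 20 mm high (z), dark wood. z points up the shank to the bar, y along the bar. Key mass 0.2 to 0.34 kg, its centre of mass about 48 mm below this point
- key_socket (a point): lower end of the T-key: centre of the rim of its socket, 175 mm straight below key_bar (same axes). The shank is a 15 mm steel rod; the lowest 38 mm is a square tube, 22 mm outside, 16.4 mm square inside and 33 mm deep, sides parallel to the key's x and y. Fully down on the stem it meets stem_foot
- t_key: the T-key as a  origin and axes as key_socket
- block_mouth (a point): centre of the mouth of the key's hole in the wooden tool block (130 x 66 mm, 70 mm high, fixed). Hole 40 mm wide, 60 mm deep, vertical; z up. The block's x axis points from this hole towards the awl and the marker that stand in the block 60 to 75 mm away, up to 150 mm above the bench
- block_floor (a point): bottom of that hole, on its axis, 10 mm above the bench, 60 mm below block_mouth; the standing key's socket rests here, so its key_bar is then 185 mm above the bench
- blank_middle (a point): middle of the handle blank, a pale eight-sided wooden bar 23 x 118 x 19 mm lying along y on the sloping bed against the fixed lower jaw; x up the slope, z out of the bed
- blank: the handle blank as a body, origin under its middle
- bed_middle (a point): point on the bed's surface under the middle of the blank's place, fixed to the vise; axes as bore_mouth
- sliding_jaw: the upper, sliding jaw: bright steel, 94 mm wide, 18 mm thick, 12 mm high; origin at the foot of its gripping face, axes as bore_mouth
- oil_middle (a point): bystander: oil bottle, 41 mm wide, 126 mm high, standing; point 45 mm up on its axis
- rasp_file_middle (a point): bystander: flat file with wooden handle, 225 mm long, lying at the bench's front; its middle
- driver_middle (a point): bystander: screwdriver with a red handle, 180 mm long, lying at the bench's front; its middle

How it is judged:
On the way, in this order (a step that is already met when the one before it is completed fails the run):
1. the key's socket is right down on the square stem at the bottom of the bore, the stem not yet turned (distance between key_socket and stem_foot below 0.01 m and angle between the z axis of key_socket and the z axis of bore_mouth, either way round below 0.15 rad and value of joint clamp_stem below 0.7 rad), for 0.2 s.
2. the stem is turned by the seated key until the jaw grips the blank (distance between key_socket and stem_foot below 0.01 m and angle between the z axis of key_socket and the z axis of bore_mouth, either way round below 0.15 rad and value of joint clamp_stem above 1.2 rad and contact force between sliding_jaw and blank above 10 N), for 0.2 s.
At the end, for the whole second after the job is handed in: The stem is turned past 1.2 rad and the sliding jaw presses the blank with more than 10 N; the blank lies flat on the bed in its place (within 20 mm); the key stands at rest in its hole in the tool block, its lower end within 14 mm of the middle of the hole's bottom, leaning less than 0.25 rad (value of joint clamp_stem above 1.2 rad and contact force between sliding_jaw and blank above 10 N and horizontal distance between blank_middle and bed_middle below 0.02 m and angle between the z axis of blank_middle and the z axis of bed_middle, either way round below 0.15 rad and z of blank_middle in the frame of bed_middle below 0.016 m and horizontal distance between key_socket and block_floor below 0.014 m and distance between key_socket and block_floor below 0.016 m and angle between t_key's own z axis and vertical below 0.25 rad and linear speed of t_key below 0.02 m/s); the robot touches nothing.
It fails at once if the oil bottle, file or screwdriver is pushed more than 30 mm (distance of any of oil_middle, rasp_file_middle, driver_middle from where it was at the start of the episode above 0.03 m).
It fails at once if the key falls flat (angle between t_key's own z axis and vertical above 1.2 rad).
It also fails if it takes over 53 s, if anything falls off the work surface, if the arm or the gripper's body presses on something with over 40 N, if the wrist force passes 120 N, or if a joint passes its speed limit or range.

## Robot

A 6-joint arm with a two-finger parallel gripper is mounted at the origin on a cart in front of the work surface, level with it; the furniture and walls round the work are solid. World frame = base frame: x ahead of the robot, y to its left, z up, the work surface at z = 0. Lengths are in m, angles in rad, forces in N, time in s.
With the tool pointing down it reaches from about 0.35 to 0.975 m from the base axis. Payload 4.9 kg.
Tool frame: the origin (TCP) lies at the very end of the fingers, on their centre line; the grasp point (between the pads) lies 19 mm behind it; x points along the fingers, z is the direction in which the jaws open and shut, and the axes are right-handed (so a half turn about x gives the same grasp; the last joint's range is limited). The gripper opens to 85 mm and grips with 20 to 120 N. Pads are 22 mm wide; open, the fingers measure 114 mm over their backs; the gripper's body (76 mm by 85 mm) begins 54 mm behind the grasp point. The pads swing forward as they close: fully open they stand 13 mm farther back than shut.
Start: joints at [-0.119, 0.053, 1.613, -0, 1.476, -0.119], TCP at [0.625, 0, 0.231] pointing down, gripper open.
Joint ranges: [-3.01, 3.01], [-1.01, 2.22], [0.06, 2.58], [-1.02, 4.17], [0.09, 2.62], [-3.14, 3.14]. Speed limits (rad/s): [2.57, 2.57, 3.14, 3.14, 3.14, 3.14].

## Interface

Orientations are given as a unit quaternion [w, x, y, z].
In Python, from plant import manip, vision, job gives the robot as it stands.
- The arm moves only by the tool servo_tool, never from a script. Its arguments are lists of equal length, an entry for each row: "twist": the turn, a rotation vector about the world's x, y, z in rad, a list of three; "xyz": the shift along the world's x, y, z in cm, a list of three; "fingers": the opening, from 0 (shut) to 1 (fully open). In form: {"twist": [[wx, wy, wz], ...], "xyz": [[x, y, z], ...], "fingers": [fingers, ...]}. A call has 1 to 8 rows; each row shifts and turns the commanded pose from where the row before left it; what a row does not reach is not made up. A row lasts 1/8 s, in which the tool goes at most 62.5 mm and 10.7 degrees, less where a joint would pass 70% of its speed; a pose out of reach is approached as far as the arm can. A call with a gripper value outside its range is refused whole. The fingers move at their own pace and stop on an object; the grip force is fixed at half the most. Time passes only in rows, so rows that do not move let the fingers close. It gives the time, the measured TCP pose, the force and the opening at its end, in the units of the state.
- manip.state(): the state, without advancing time (a new reading comes with each control period).
- vision.grab_frame(name): name is "scene" or "side" or "wrist"; returns the picture (384x512x3 uint8, red, green, blue); there is no depth.
- vision.get_calibration(name): a dict with "camera_matrix" (3x3 intrinsics, pixels), "origin" and "orientation" of the camera in the world; the wrist camera has in their place "mount" (4x4, takes a point from camera to tool coordinates, whose origin is the TCP and whose axes are the tool frame's). Camera axes: x right, y up, looking along -z (the intrinsics and any distortion apply to the point x, -y, -z); pixel columns grow to the right and rows downward; lengths in m; the calibration is good to about 2 mm. A picture is of the moment at which its call begins: read the wrist's pose just before it. get_calibration takes no time and is no camera call.
- job.job_done(): hands the job in, once; it reports no verdict.
Trained networks look in the newest picture that a camera, given by its name, has taken for a name from the list of things; names that differ only in an ending like _2 or _b are one class to them, and where a whole thing is asked for, a point or a joint stands for the part that bears it (a point fixed in the world has none). Each returns a list of dicts, best first, with "score" (0 to 1); they miss things now and then, are a little off and sometimes report something else, mostly with a low value. They report only what shows in the picture. A call takes as long as a camera call.
- vision.spot_in(camera, label): "extent" ([centre column, centre row, width, height] in pixels, round what is visible of it).
The state is a dict: "time": time; "joint_pos": joint angles; "joint_vel": joint speeds; "joint_efforts": joint torques, N m; "tool_pos": TCP position; "tool_rot": TCP orientation; "contact_force": force on the tool from outside, world axes, zero at the start; "ft_torque": the same for the moment, N m; "gripper_width": opening from 0.0 (shut) to 1.0 (fully open).
Only numpy, scipy, OpenCV 4.12 (cv2) and the standard library are available. Lean on these libraries where they do the work, as an engineer would, in place of code of your own. Each camera call takes 0.05 s, during which the arm holds its last target.

## Working session

There is one attempt and no reset: what is moved stays moved. The work goes in short steps, Python scripts to look and compute and a tool call to move; the robot and the scene stay as the last step left them, time stands still between calls to the robot, and variables do not carry over. Pictures are saved under pics/ and viewed, and the job is handed in when it is done.

Besides the shell and the picture viewer there is one more tool, called after "Emit:" as a command line: name --argument value ..., lists and objects as JSON in quotes. servo_tool: Moves the arm, as the interface text tells. Its arguments: {"type":"object","properties":{"twist":{"type":"array","items":{"type":"array","items":{"type":"number"}}},"xyz":{"type":"array","items":{"type":"array","items":{"type":"number"}}},"fingers":{"type":"array","items":{"type":"number"}}},"required":["twist","xyz","fingers"]}

```bash
mkdir -p pics; ls; cat > h.py <<'E'
import numpy as np,cv2
from scipy.spatial.transform import Rotation as R
from plant import manip,vision,job
def q2R(q): return R.from_quat([q[1],q[2],q[3],q[0]]).as_matrix()
def cam(name,st=None):
    c=vision.get_calibration(name); K=np.array(c["camera_matrix"])
    if "mount" in c:
        st=st or manip.state(); T=np.eye(4);T[:3,:3]=q2R(st["tool_rot"]);T[:3,3]=st["tool_pos"]
        T=T@np.array(c["mount"])
    else:
        T=np.eye(4);o=np.array(c["orientation"]);T[:3,:3]=q2R(o) if o.size==4 else o;T[:3,3]=c["origin"]
    return K,T,c
def proj(K,T,P):
    p=(np.atleast_2d(P)-T[:3,3])@T[:3,:3]; p=p*[1,-1,-1]; u=p@K.T; return u[:,:2]/u[:,2:]
def ray(K,T,uv):
    d=np.linalg.inv(K)@[uv[0],uv[1],1]; d=T[:3,:3]@(d*[1,-1,-1]); return T[:3,3],d/np.linalg.norm(d)
def tri(rays):
    A=np.zeros((3,3));b=np.zeros(3)
    for o,d in rays: M=np.eye(3)-np.outer(d,d);A+=M;b+=M@o
    x=np.linalg.solve(A,b); return x,[np.linalg.norm((np.eye(3)-np.outer(d,d))@(x-o)) for o,d in rays]
def onz(r,z): o,d=r; return o+d*(z-o[2])/d[2]
def save(name,img): cv2.imwrite("pics/"+name+".png",cv2.cvtColor(img,cv2.COLOR_RGB2BGR))
E
python3 - <<'E'
from h import *
s=manip.state();print({k:np.round(v,3) for k,v in s.items()})
for n in["scene","side","wrist"]:
    f=vision.grab_frame(n);save(n+"0",f);c=vision.get_calibration(n);print(n,c)
E
```

```text
pics
{'time': np.float64(0.0), 'joint_pos': array([-0.119,  0.053,  1.614, -0.   ,  1.476, -0.119]), 'joint_vel': array([ 0.001, -0.001, -0.   , -0.001, -0.001,  0.   ]), 'joint_efforts': array([ 0.0000e+00, -3.9367e+01, -3.7018e+01, -0.0000e+00,  7.0000e-03,
       -0.0000e+00]), 'tool_pos': array([0.624, 0.   , 0.23 ]), 'tool_rot': array([0.706, 0.   , 0.708, 0.   ]), 'contact_force': array([0.873, 0.393, 0.002]), 'ft_torque': array([-0.007,  0.005,  0.018]), 'gripper_width': np.float64(0.995)}
scene {'camera_matrix': array([[481.60916263,   0.        , 259.26456734],
       [  0.        , 481.60916263, 186.00516213],
       [  0.        ,   0.        ,   1.        ]]), 'origin': array([ 0.02192166, -0.86634073,  0.92169693]), 'orientation': array([ 0.86998615,  0.42608923, -0.11727948, -0.21867232])}
side {'camera_matrix': array([[405.34018466,   0.        , 257.2744046 ],
       [  0.        , 405.34018466, 194.69492409],
       [  0.        ,   0.        ,   1.        ]]), 'origin': array([ 0.50733563, -0.7877472 ,  0.79383759]), 'orientation': array([ 0.89796728,  0.43961721, -0.01080783, -0.01657289])}
wrist {'camera_matrix': array([[312.32883437,   0.        , 259.81991509],
       [  0.        , 312.32883437, 192.67505391],
       [  0.        ,   0.        ,   1.        ]]), 'mount': array([[ 2.91817854e-04,  2.87965894e-01, -9.57640621e-01,
        -1.43101983e-01],
       [-1.06649545e-04,  9.57640665e-01,  2.87965875e-01,
         7.37191811e-02],
       [ 9.99999952e-01,  1.80983526e-05,  3.10168075e-04,
         1.57604000e-03],
       [ 0.00000000e+00,  0.00000000e+00,  0.00000000e+00,
         1.00000000e+00]])}
```

View pics/scene0.png

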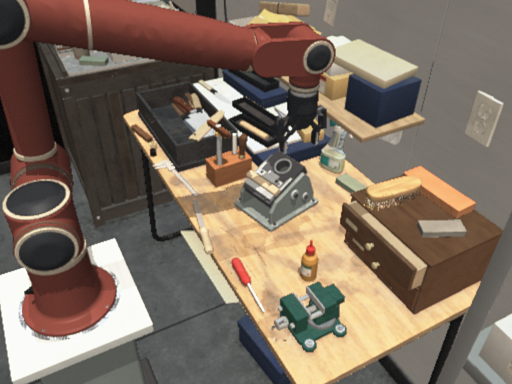

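View pics/side0.png

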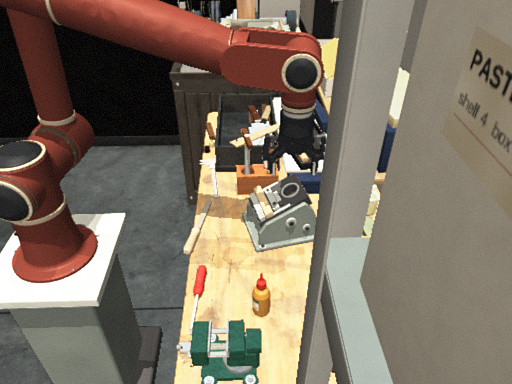

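View pics/wrist0.png

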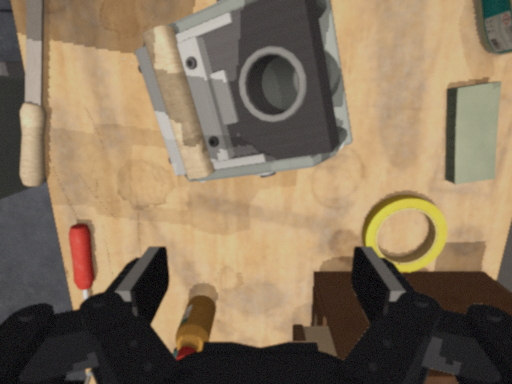

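The scene view shows the vise at about (278,190), the tool block at (228,165), the bottle at (309,262) and the screwdriver at (247,283). The wrist view shows the bore mouth at (272,83), the blank at (180,100), and a file on the left.

```bash
python3 - <<'E'
from h import *
im={}
for n in["scene","side","wrist"]:
    im[n]=vision.grab_frame(n)
    for l in["bore_mouth","key_bar","t_key","block_mouth","blank","filing_vise","sliding_jaw","key_socket","clamp_stem"]:
        try:
            r=vision.spot_in(n,l);print(n,l,[(np.round(a["extent"],1).tolist(),round(a["score"],2)) for a in r[:2]])
        except Exception as e: print(n,l,e)
f=im["scene"][110:250,180:340];save("scene_z",cv2.resize(f,None,fx=5,fy=4.2*1,interpolation=cv2.INTER_CUBIC))
f=im["side"][100:260,180:340];save("side_z",cv2.resize(f,None,fx=3.7,fy=3.7,interpolation=cv2.INTER_CUBIC))
print(manip.state()["time"])
E
```

```text
scene bore_mouth [([276.1, 179.9, 67.9, 56.4], 0.74)]
scene key_bar [([216.8, 141.0, 24.7, 46.0], 0.52)]
scene t_key [([219.3, 143.2, 23.2, 44.5], 0.75), ([203.6, 226.4, 22.2, 56.5], 0.38)]
scene block_mouth [([229.4, 164.1, 44.9, 54.6], 0.92)]
scene blank [([262.4, 184.0, 33.1, 26.6], 0.52), ([227.6, 162.5, 45.8, 53.0], 0.31)]
scene filing_vise [([277.2, 194.3, 82.0, 81.8], 0.56)]
scene sliding_jaw [([271.3, 178.6, 25.4, 19.9], 0.67)]
scene key_socket [([219.1, 144.7, 19.1, 47.2], 0.83), ([273.9, 179.8, 26.9, 20.7], 0.25)]
scene clamp_stem []
side bore_mouth [([278.6, 199.0, 59.3, 47.4], 0.9)]
side key_bar [([248.5, 150.0, 9.2, 46.8], 0.64), ([260.4, 298.1, 14.2, 42.9], 0.64)]
side t_key [([247.1, 149.2, 13.9, 44.1], 0.78)]
side block_mouth [([259.9, 171.9, 43.2, 48.5], 0.75)]
side blank [([281.1, 198.7, 64.1, 48.2], 0.73), ([266.1, 201.6, 20.9, 30.2], 0.69)]
side filing_vise [([280.8, 214.7, 74.5, 81.8], 0.88)]
side sliding_jaw [([273.4, 199.6, 17.6, 28.7], 0.6)]
side key_socket [([246.6, 151.1, 14.5, 48.0], 0.53)]
side clamp_stem []
wrist bore_mouth [([237.5, 89.6, 207.0, 176.8], 0.68)]
wrist key_bar []
wrist t_key []
wrist block_mouth []
wrist blank [([177.6, 101.8, 68.3, 148.7], 0.81)]
wrist filing_vise [([240.0, 93.5, 220.8, 179.7], 0.85)]
wrist sliding_jaw [([205.9, 99.8, 63.3, 123.7], 0.85)]
wrist key_socket []
wrist clamp_stem [([242.7, 92.1, 219.7, 181.1], 0.21)]
1.65
```

View pics/scene_z.png

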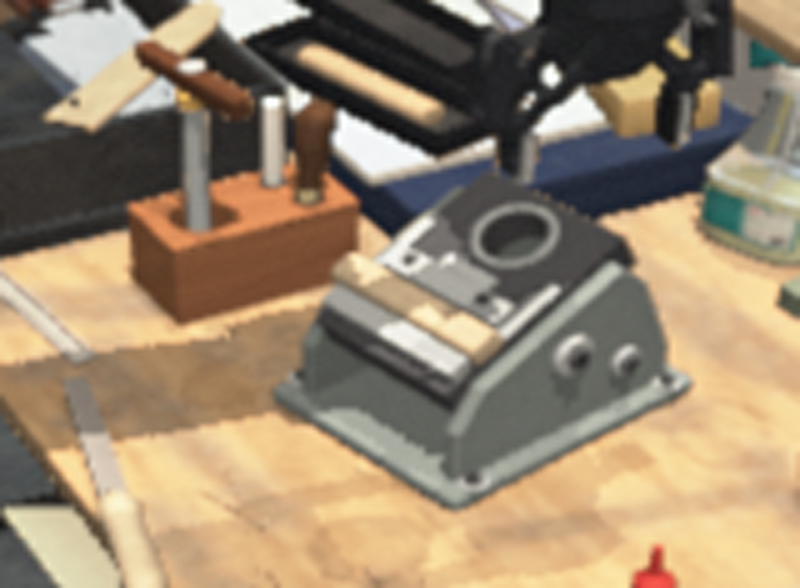

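View pics/side_z.png

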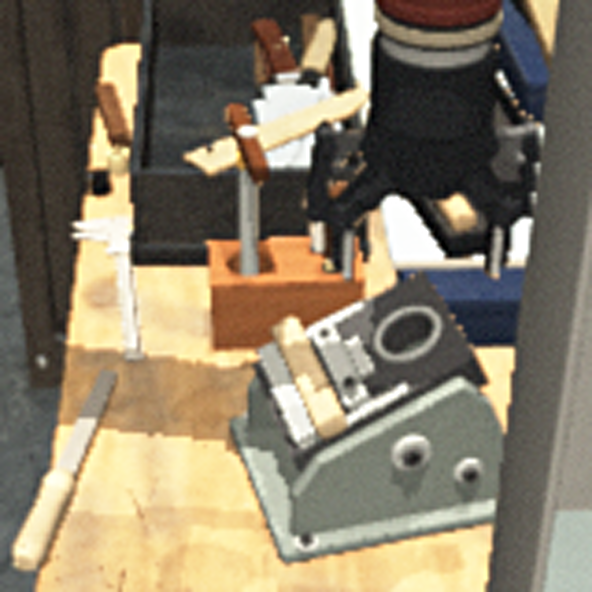

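```bash
python3 - <<'E'
from h import *
f=cv2.imread("pics/wrist0.png")[0:190,130:360];cv2.imwrite("pics/wz.png",cv2.resize(f,None,fx=3.1,fy=3.1,interpolation=cv2.INTER_CUBIC))
Ks,Ts,_=cam("scene");Kd,Td,_=cam("side");Kw,Tw,_=cam("wrist")
def t(a,b,n): 
    x,e=tri([ray(Ks,Ts,a),ray(Kd,Td,b)]);print(n,np.round(x,4),np.round(e,4));return x
a=t((207.6,121.4),(244.3,129.2),"far end");b=t((230,135.7),(250.8,148.1),"near end");print(np.linalg.norm(a-b))
t((219,127.1),(246.8,137.8),"mid")
x,e=tri([ray(Ks,Ts,(180+515/5,110+235/4.2)),ray(Kd,Td,(180+407/3.7,100+333/3.7)),ray(Kw,Tw,(272,83))]);print("bore",x,e)
print(Tw)
E
```

```text
far end [0.5137 0.3328 0.18  ] [0.0017 0.0017]
near end [0.5311 0.2115 0.1878] [0.0007 0.0007]
0.12280086011242959
mid [0.5206 0.2639 0.1916] [0.0007 0.0007]
bore [0.63505367 0.08452447 0.12884492] [np.float64(0.001427751998038894), np.float64(0.0015163077105078012), np.float64(0.0006195723057380437)]
[[ 9.99999944e-01 -3.49080809e-05  3.31706481e-04  6.26555172e-01]
 [-6.20964186e-05  9.57635690e-01  2.87982432e-01  7.37339973e-02]
 [-3.27706879e-04 -2.87982437e-01  9.57635635e-01  3.74402010e-01]
 [ 0.00000000e+00  0.00000000e+00  0.00000000e+00  1.00000000e+00]]
```

View pics/wz.png

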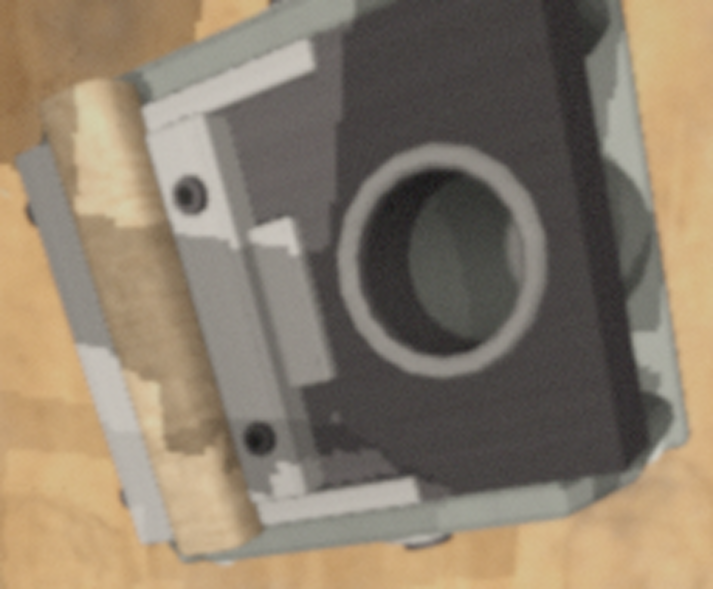

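```bash
python3 - <<'E'
from h import *
Kw,Tw,_=cam("wrist")
c0=np.array([0.635,0.0845,0.129])
for yaw in [0.1,0.2,0.3,0.4]:
    Rv=R.from_euler('ZY',[yaw,-np.radians(25)]).as_matrix()
    n=Rv[:,2]
    def pl(z,p,h=0):
        o,d=ray(Kw,Tw,(130+p[0]/3.1,p[1]/3.1)); q=o+d*(((c0+n*h-o)@n)/(d@n)); return Rv.T@(q-c0)
    P=[pl(0,(20,160),.012),pl(0,(145,540),.012),pl(0,(205,115),.012),pl(0,(300,500),.012),pl(0,(542,0)),pl(0,(625,470)),pl(0,(440,260),.0025)]
    print(yaw,n); print(np.round(np.array(P)*1000).tolist())
E
```

```text
0.1 [-0.42050693 -0.04219143  0.90630779]
[[-113.0, 38.0, 12.0], [-94.0, -67.0, 12.0], [-52.0, 39.0, 12.0], [-40.0, -56.0, 12.0], [29.0, 49.0, 0.0], [43.0, -52.0, 0.0], [2.0, -0.0, 3.0]]
0.2 [-0.41419403 -0.08396129  0.90630779]
[[-108.0, 48.0, 12.0], [-102.0, -58.0, 12.0], [-47.0, 43.0, 12.0], [-46.0, -52.0, 12.0], [34.0, 46.0, -0.0], [38.0, -56.0, 0.0], [1.0, -0.0, 3.0]]
0.3 [-0.40374265 -0.12489224  0.90630779]
[[-101.0, 57.0, 12.0], [-109.0, -49.0, 12.0], [-42.0, 47.0, 12.0], [-52.0, -47.0, 12.0], [38.0, 42.0, -0.0], [32.0, -60.0, -0.0], [1.0, -0.0, 3.0]]
0.4 [-0.3892572  -0.1645753   0.90630779]
[[-93.0, 66.0, 12.0], [-115.0, -38.0, 12.0], [-36.0, 51.0, 12.0], [-58.0, -42.0, 12.0], [42.0, 38.0, -0.0], [25.0, -63.0, 0.0], [1.0, -0.0, 3.0]]
```

```bash
cat >> h.py <<'E'
C0=np.array([0.635,0.0845,0.129]);YAW=0.24
def RV(yaw=YAW): return R.from_euler('ZY',[yaw,-np.radians(25)]).as_matrix()
def delta(p,Rm):
    s=manip.state();R0=q2R(s["tool_rot"])
    dp=(np.array(p)-s["tool_pos"])*100; rv=R.from_matrix(Rm@R0.T).as_rotvec(); return dp,rv
def show(p,Rm):
    dp,rv=delta(p,Rm);print("shift cm",np.round(dp,2),"rot",np.round(rv,3),"deg",np.degrees(np.linalg.norm(rv)).round(1),"minrows",max(np.linalg.norm(dp)/6.25,np.degrees(np.linalg.norm(rv))/10.7).round(2))
E
python3 - <<'E'
from h import *
M=np.array(vision.get_calibration("wrist")["mount"])
V=RV();T=np.eye(4)
for extra in [0,-.3]:
  T[:3,:3]=V@R.from_euler('z',extra).as_matrix();T[:3,3]=C0+V[:,2]*.22
  G=T@np.linalg.inv(M);print(G[:3,3]);show(G[:3,3],G[:3,:3])
E
```

```text
[0.61529959 0.04942318 0.18430367]
shift cm [-0.97  4.94 -4.7 ] rot [ 0.339 -0.397  0.298] deg 34.5 minrows 3.22
[0.60729473 0.04928022 0.18066209]
shift cm [-1.77  4.93 -5.06] rot [ 0.404 -0.428  0.003] deg 33.7 minrows 3.15
```

Emit:
servo_tool --twist '[[0.085,-0.1,0.075],[0.085,-0.1,0.075],[0.085,-0.1,0.075],[0.085,-0.1,0.075],[0,0,0]]' --xyz '[[-0.25,1.25,-1.2],[-0.25,1.25,-1.2],[-0.25,1.25,-1.2],[-0.25,1.25,-1.2],[0,0,0]]' --fingers '[1,1,1,1,1]'

```text
time: 2.28
tool_pos: [0.6127, 0.0496, 0.1803]
tool_rot: [0.813, 0.015, 0.538, 0.222]
contact_force: [0.2, -0.1, -0.1]
gripper_width: 0.998
```

```bash
python3 - <<'E'
from h import *
s=manip.state();f=vision.grab_frame("wrist");save("w1",f);np.save("w1_T.npy",cam("wrist",s)[1]);print(s["time"],s["tool_pos"],s["contact_force"])
K,T,_=cam("wrist",s);print(proj(K,T,C0))
z=f[120:260,190:330];z=cv2.convertScaleAbs(z,alpha=2.0);save("w1z",cv2.resize(z,None,fx=4.2,fy=4.2,interpolation=cv2.INTER_CUBIC))
E
```

```text
2.275 [0.6126651  0.04955081 0.18030885] [ 0.21039416 -0.14379265 -0.08399289]
[[265.57780787 193.60792468]]
```

View pics/w1.png

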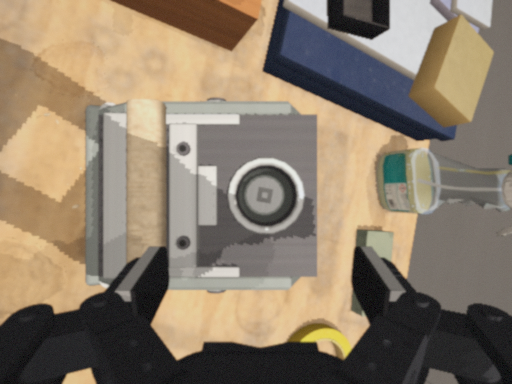

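View pics/w1z.png

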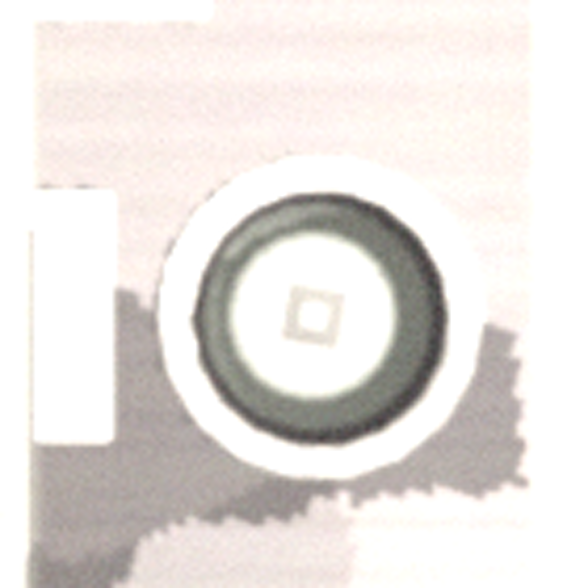

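The bore is seen almost straight down its axis: mouth at (266,195), square stem at (264.5,195), rotated a few degrees clockwise. Next I fit the numbers.

```bash
python3 - <<'E'
from h import *
f=cv2.imread("pics/w1.png");T=np.load("w1_T.npy");K=np.array(vision.get_calibration("wrist")["camera_matrix"])
g=cv2.cvtColor(f,cv2.COLOR_BGR2GRAY)
z=g[180:210,250:282];z=cv2.normalize(z,None,0,255,cv2.NORM_MINMAX)
cv2.imwrite("pics/sq.png",cv2.resize(z,None,fx=18,fy=18,interpolation=cv2.INTER_CUBIC))
# radial edge: collar white->dark inner transition
def circ(c,r0,r1,sgn):
    pts=[]
    for a in np.linspace(0,2*np.pi,72,endpoint=False):
        rr=np.arange(r0,r1,.25);xs=c[0]+rr*np.cos(a);ys=c[1]+rr*np.sin(a)
        v=cv2.remap(cv2.GaussianBlur(g,(0,0),.7).astype(np.float32),xs[None].astype(np.float32),ys[None].astype(np.float32),cv2.INTER_LINEAR)[0]
        i=np.argmax(sgn*np.gradient(v));pts.append((xs[i],ys[i]))
    return cv2.fitEllipse(np.array(pts,np.float32))
print("collar inner",circ((266,195),25,34,1)); print("collar outer",circ((266,195),33,44,-1)); print("floor",circ((265,195),15,24,-1))
# yaw from jaw vertical edges: 
print(T)
E
```

```text
collar inner ((265.8209533691406, 195.14747619628906), (60.76081848144531, 61.17667007446289), 70.55021667480469)
collar outer ((265.7938537597656, 195.1479949951172), (75.35893249511719, 75.77686309814453), 66.70541381835938)
floor ((264.00177001953125, 194.8400115966797), (38.75057601928711, 39.038543701171875), 25.34202766418457)
[[ 0.88197069 -0.2369182  -0.40742786  0.54303945]
 [ 0.21386002  0.97152551 -0.10199057  0.06217452]
 [ 0.41998998  0.00282017  0.90752436  0.32397214]
 [ 0.          0.          0.          1.        ]]
```

View pics/sq.png

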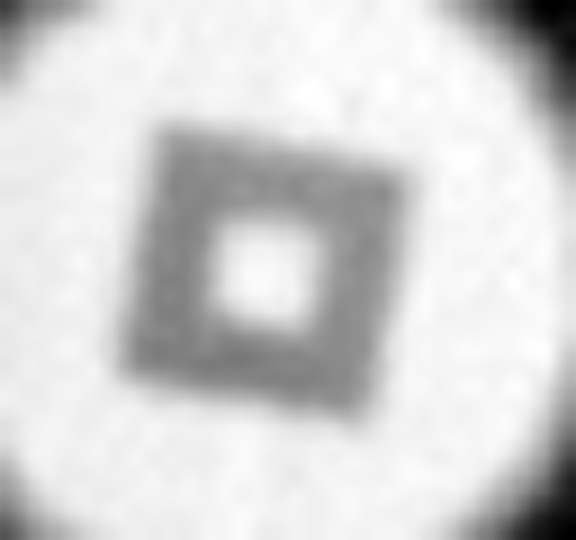

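```bash
python3 - <<'E'
from h import *
f=cv2.imread("pics/w1.png");T=np.load("w1_T.npy");K=np.array(vision.get_calibration("wrist")["camera_matrix"])
g=cv2.GaussianBlur(cv2.cvtColor(f,cv2.COLOR_BGR2GRAY),(0,0),.8).astype(float)
# vertical edges: jaw edges
def vedge(c0,c1,r0,r1,sgn):
    rows=np.arange(r0,r1);gr=sgn*np.gradient(g[r0:r1,c0-2:c1+2],axis=1)[:,2:-2]
    xs=c0+np.argmax(gr,axis=1); 
    w=np.clip(gr,0,None)**2; xs=(w*np.arange(c0,c1)).sum(1)/w.sum(1)
    p=np.polyfit(rows,xs,1);r=xs-np.polyval(p,rows);k=abs(r)<1.0;p=np.polyfit(rows[k],xs[k],1);return p,k.mean()
for a in [(310,322,122,185,1),(310,322,122,260,1),(192,202,130,160,-1),(122,131,115,240,1),(97,107,115,240,-1),(163,171,130,260,1)]:
    print(a,vedge(*a))
def at(uv,depth):
    p=np.linalg.inv(K)@[uv[0],uv[1],1]*depth;return T[:3,:3]@(p*[1,-1,-1])+T[:3,3]
d=312.33*42/60.97
m=at((265.82,195.15),d/1000);fl=at((264.0,194.84),(d+111.5)/1000)
ax=(m-fl)/np.linalg.norm(m-fl);print("mouth top",m,"axis",ax,"tilt",np.degrees(np.arccos(ax[2])),"yaw",np.arctan2(-ax[1],-ax[0]))
V=RV();print("mouth",m-V[:,2]*.0025)
mz=T[:3,:3].T@V; print("bore axes in cam\n",mz.round(4))
# square corners-> angle on plane normal to bore axis
q=[(160,125),(412,175),(367,420),(120,372)];P=[]
n=V[:,2];c=m-n*(.0025+.085)
for u in q:
    o,dd=ray(K,T,(250+(u[0]+.5)/18-.5,180+(u[1]+.5)/18-.5));x=o+dd*(((c-o)@n)/(dd@n));P.append(V.T@(x-(m-V[:,2]*.0025)))
P=np.array(P)*1000;print(P.round(1),P.mean(0))
for i in range(4): e=P[(i+1)%4]-P[i];print(np.linalg.norm(e).round(1),np.degrees(np.arctan2(e[1],e[0])).round(1))
E
```

```text
(310, 322, 122, 185, 1) (array([1.59587269e-03, 3.16293968e+02]), np.float64(1.0))
(310, 322, 122, 260, 1) (array([-3.42528034e-03,  3.16967146e+02]), np.float64(0.9130434782608695))
(192, 202, 130, 160, -1) (array([-1.49020275e-03,  1.96370003e+02]), np.float64(1.0))
(122, 131, 115, 240, 1) (array([-1.12966464e-03,  1.28857846e+02]), np.float64(0.984))
(97, 107, 115, 240, -1) (array([-5.83605163e-04,  9.80614063e+01]), np.float64(1.0))
(163, 171, 130, 260, 1) (array([-3.24139762e-03,  1.69478249e+02]), np.float64(1.0))
mouth top [0.63474799 0.08334564 0.13044694] axis [-0.41049706 -0.09757309  0.90662652] tilt 24.956752704949494 yaw 0.2333643576309594
mouth [0.63577425 0.08359679 0.12818117]
bore axes in cam
 [[ 1.     -0.0019 -0.0029]
 [ 0.0019  1.      0.0022]
 [ 0.0029 -0.0022  1.    ]]
[[ -5.7   7.9 -85. ]
 [  7.8   5.2 -85. ]
 [  5.4  -8.  -85. ]
 [ -7.9  -5.4 -85. ]] [-1.07947188e-01 -5.75465261e-02 -8.50000000e+01]
13.8 -11.3
13.4 -100.5
13.5 168.9
13.5 80.7
```

```bash
cat >> h.py <<'E'
C0=np.array([0.6358,0.0836,0.1282]);YAW=0.238;PHI=0.185
def RD(a):
    z=np.array([np.cos(a),np.sin(a),0]);x=np.array([0,0,-1.]);return np.array([x,np.cross(z,x),z]).T
E
python3 - <<'E'
from h import *
show([.522,.268,.266],RD(.14))
E
```

```text
shift cm [-9.22 21.85  8.36] rot [-0.365  0.371 -0.161] deg 31.2 minrows 4.02
```

Emit:
servo_tool --twist '[[-0.06,0.062,-0.027],[-0.06,0.062,-0.027],[-0.06,0.062,-0.027],[-0.06,0.062,-0.027],[-0.06,0.062,-0.027],[-0.06,0.062,-0.027],[0,0,0]]' --xyz '[[-1.5,3.4,2.4],[-1.5,3.4,2.0],[-1.5,3.4,1.5],[-1.5,3.8,1.5],[-1.5,3.8,1.0],[-1.7,4.0,0],[0,0,0]]' --fingers '[1,1,1,1,1,1,1]'

```text
time: 3.2
tool_pos: [0.5235, 0.2717, 0.2696]
tool_rot: [0.707, -0.049, 0.703, 0.053]
contact_force: [0.5, -0.0, -0.4]
gripper_width: 1.0
```

```bash
python3 - <<'E'
from h import *
s=manip.state();f=vision.grab_frame("wrist");save("w2",f);np.save("w2_T.npy",cam("wrist",s)[1]);print(s["time"],s["tool_pos"],s["contact_force"])
show([.522,.268,.266],RD(.14))
E
```

```text
3.2 [0.523509   0.27173674 0.26955366] [ 0.48681693 -0.02537585 -0.38610255]
shift cm [-0.17 -0.2  -0.31] rot [-0.005  0.006 -0.003] deg 0.5 minrows 0.06
```

View pics/w2.png

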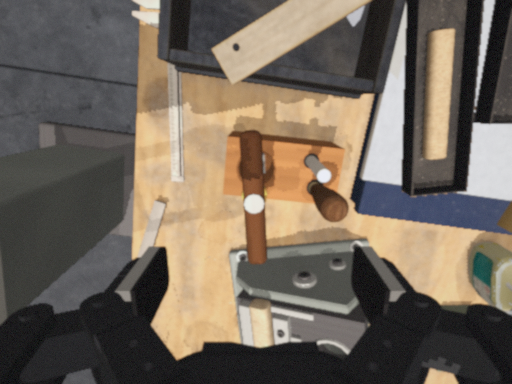

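```bash
python3 - <<'E'
from h import *
f=cv2.imread("pics/w2.png");T=np.load("w2_T.npy");K=np.array(vision.get_calibration("wrist")["camera_matrix"])
z=f[110:280,200:370];cv2.imwrite("pics/w2z.png",cv2.resize(z,None,fx=3.5,fy=3.5,interpolation=cv2.INTER_CUBIC))
P=[onz(ray(K,T,u),.195) for u in[(251,131),(257.5,263),(254,203)]]
print(np.round(P,4),np.linalg.norm(P[0]-P[1]),(P[0]+P[1])/2, np.arctan2(-(P[0]-P[1])[0],(P[0]-P[1])[1]))
for u in [(228,133),(342,150),(224,193)]: print(onz(ray(K,T,u),.07))
E
```

```text
[[0.512  0.3233 0.195 ]
 [0.5307 0.2235 0.195 ]
 [0.5212 0.2719 0.195 ]] 0.10148209781865897 [0.52135138 0.27338824 0.195     ] 0.186217510220654
[0.4865946  0.30575541 0.07      ]
[0.61304837 0.30535282 0.07      ]
[0.48987692 0.23774053 0.07      ]
```

View pics/w2z.png

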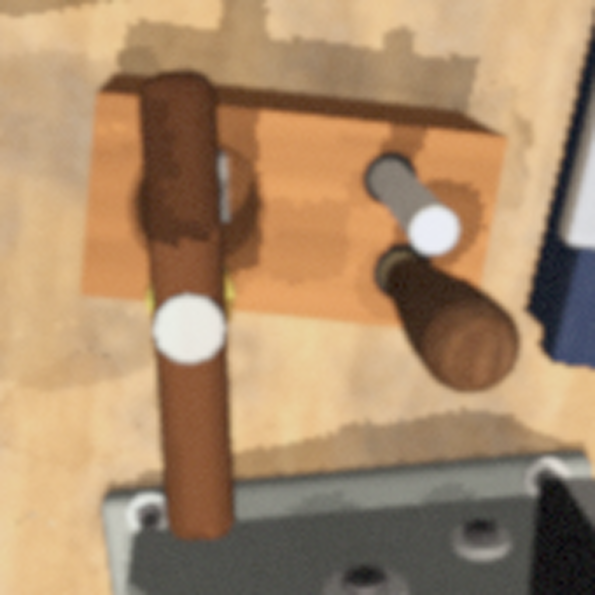

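```bash
python3 - <<'E'
from h import *
T=np.load("w2_T.npy");K=np.array(vision.get_calibration("wrist")["camera_matrix"])
def pz(u,z): return onz(ray(K,T,(200+(u[0]+.5)/3.5-.5,110+(u[1]+.5)/3.5-.5)),z)
for n,u,z in [("TL",(97,92),.07),("TR",(505,135),.07),("BL",(82,297),.07),("BR",(483,335),.07),("holeL",(137,205),.07),("holeR",(260,207),.07),("hole c",(198,207),.07),("holetopR",(240,150),.07)]: print(n,pz(u,z).round(4))
a,b=pz((180,77),.195),pz((202,536),.195);print(a,b,np.linalg.norm(a-b),(a+b)/2,np.arctan2(-(a-b)[0],(a-b)[1]))
s,r=pz((223,155),.09),pz((226,215),.09);print(s,r)
# predicted: key axis vertical at (.5213,.272): shank points
print(((proj(K,T,[[.5213,.272,z] for z in(.195,.175,.12,.07)])-[200,110])*3.5).round(0))
c=np.array([.5213,.272,.07]);t=np.linspace(0,2*np.pi,8,endpoint=False)
print(((proj(K,T,c+.02*np.c_[np.cos(t),np.sin(t),0*t])-[200,110])*3.5).round(0).tolist())
E
```

```text
TL [0.4863 0.3025 0.07  ]
TR [0.6147 0.3076 0.07  ]
BL [0.489  0.2358 0.07  ]
BR [0.6221 0.2416 0.07  ]
holeL [0.503  0.2688 0.07  ]
holeR [0.542  0.2738 0.07  ]
hole c [0.5224 0.271  0.07  ]
holetopR [0.5329 0.291  0.07  ]
[0.51206485 0.32282736 0.195     ] [0.53060906 0.22369348 0.195     ] 0.1008534297609585 [0.52133695 0.27326042 0.195     ] 0.18492503540025737
[0.52703322 0.29188412 0.09      ] [0.53060772 0.27398741 0.09      ]
[[189. 325.]
 [190. 298.]
 [192. 240.]
 [194. 202.]]
[[256.0, 211.0], [244.0, 165.0], [203.0, 140.0], [156.0, 152.0], [132.0, 193.0], [144.0, 239.0], [185.0, 262.0], [231.0, 251.0]]
```

Emit:
servo_tool --twist '[[0,0,0.045],[0,0,0],[0,0,0],[0,0,0],[0,0,0],[0,0,0],[0,0,0],[0,0,0]]' --xyz '[[-0.2,0,-4.5],[0,0,-4],[0,0,-1.9],[0,0,0],[0,0,0],[0,0,0],[0,0,0],[0,0,0]]' --fingers '[1,1,1,1,0,0,0,0]'

```text
time: 4.25
tool_pos: [0.5212, 0.2681, 0.1641]
tool_rot: [0.705, -0.063, 0.703, 0.068]
contact_force: [-3.3, -0.6, 1.7]
gripper_width: 0.178
```

```bash
python3 - <<'E'
from h import *
show([.5213,.272,.166],RD(.185));s=manip.state();print(s["time"],s["gripper_width"],s["contact_force"],s["ft_torque"],s["joint_pos"].round(2))
save("w3",vision.grab_frame("wrist"))
E
```

```text
shift cm [0.01 0.39 0.19] rot [-0.006  0.003 -0.001] deg 0.4 minrows 0.07
4.25 0.17799145424483181 [-3.3414962  -0.57760369  1.69814998] [-0.07108621  0.51178169  0.02159637] [0.35 0.01 1.77 0.01 1.36 0.16]
```

View pics/w3.png

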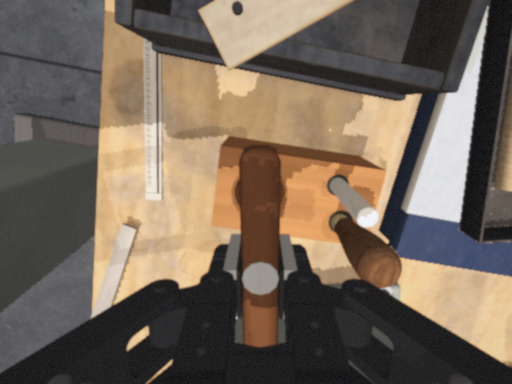

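Emit:
servo_tool --twist '[[0,0,0],[0,0,0],[0,0,0],[0,0,0],[0,0,0],[0,0,0]]' --xyz '[[0,0,1],[0,0,3],[0,0,5],[0,0,5],[0,0,4],[0,0,0]]' --fingers '[0,0,0,0,0,0]'

```text
time: 5.05
tool_pos: [0.5224, 0.2685, 0.3478]
tool_rot: [0.708, -0.063, 0.7, 0.068]
contact_force: [-0.1, -0.1, -2.6]
gripper_width: 0.177
```

```bash
python3 - <<'E'
from h import *
s=manip.state();print(s["time"],s["tool_pos"],s["gripper_width"],s["contact_force"],s["ft_torque"])
for n in ["wrist","scene","side"]: 
    f=vision.grab_frame(n);save(n+"4",f)
    if n!="wrist":
        r=f[60:200,170:310];save(n+"4z",cv2.resize(r,None,fx=4,fy=4,interpolation=cv2.INTER_CUBIC))
R0=q2R(s["tool_rot"])
n=RV()[:,2]; V=RV()@R.from_euler('z',-PHI).as_matrix()
Rt=np.array([-n,V[:,1],V[:,0]]).T
# right-handed check
print(np.linalg.det(Rt)); 
if np.linalg.det(Rt)<0: Rt[:,1]*=-1
print("tool y now",R0[:,1],"tool y tgt",Rt[:,1])
show(C0+n*(.175+.05-.019),Rt)
E
```

```text
5.05 [0.52235341 0.26849685 0.34784958] 0.17669501338937904 [-0.06869108 -0.09248479 -2.64517637] [-0.03708286 -0.00411788 -0.02343028]
1.0
tool y now [-0.18450912  0.98280667  0.0068872 ] tool y tgt [-0.07171266  0.99439123  0.07773916]
shift cm [  3.11 -20.48  -2.53] rot [ 0.127 -0.418 -0.13 ] deg 26.1 minrows 3.34
```

View pics/scene4z.png

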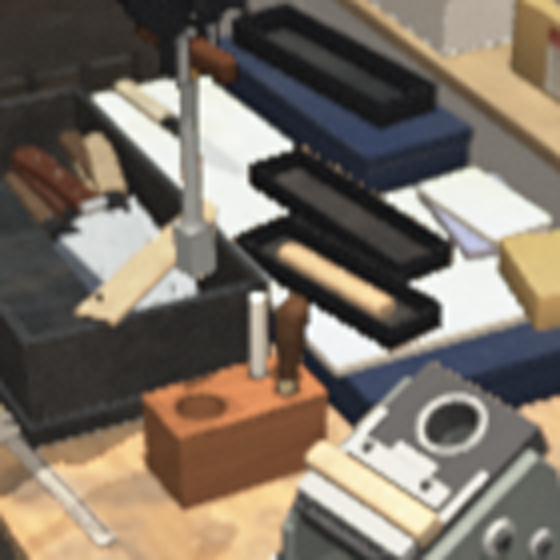

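View pics/side4z.png

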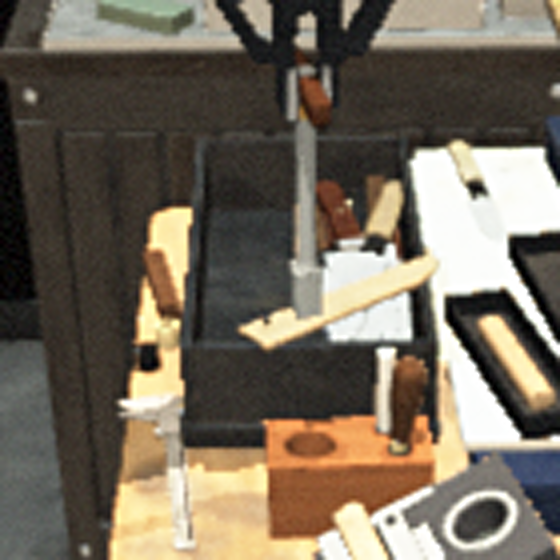

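View pics/wrist4.png

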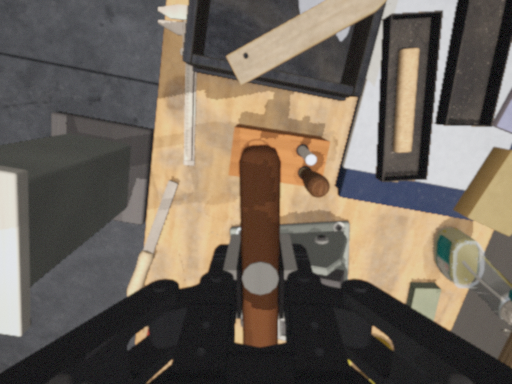

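```bash
python3 - <<'E'
from h import *
s=manip.state();R0=q2R(s["tool_rot"]);p=s["tool_pos"]
Ks,Ts,_=cam("scene");Kd,Td,_=cam("side");Kw,Tw,_=cam("wrist",s)
def t(n,a,b):
    u=lambda q:((q[0]+.5)/4-.5+170,(q[1]+.5)/4-.5+60)
    ra,rb=ray(Ks,Ts,u(a)),ray(Kd,Td,u(b));x,e=tri([ra,rb]);print(n,x.round(4),np.round(e,4));return x
t("socket",(195,268),(307,310));t("hole",(202,405),(310,443));t("shank top",(186,60),(303,125))
for n,a in (("scene",(202,405)),("side",(310,443))):
    K,T,_=cam(n);print(n,onz(ray(K,T,((a[0]+.5)/4-.5+170,(a[1]+.5)/4-.5+60)),.07))
g=p-0.019*R0[:,0]
for off in (0,.004): 
  b=g+off*R0[:,1]; so=b+.175*R0[:,0];print(off,so.round(4),((proj(Ks,Ts,so)-[170,60])*4).round(),((proj(Kd,Td,so)-[170,60])*4).round(), "cap",proj(Kw,Tw,b-.010*R0[:,0]),proj(Kw,Tw,b-.013*R0[:,0]))
E
```

```text
socket [0.5194 0.2655 0.1928] [0.0006 0.0006]
hole [0.5202 0.2645 0.0726] [0.0009 0.0009]
shank top [0.5195 0.2666 0.3467] [0.0096 0.0096]
scene [0.52113895 0.26640033 0.07      ]
side [0.52035218 0.26983416 0.07      ]
0 [0.5198 0.2684 0.1842] [[193. 275.]] [[306. 316.]] cap [[256.04665795 282.40086281]] [[255.95969359 286.53733302]]
0.004 [0.5191 0.2723 0.1842] [[190. 273.]] [[305. 313.]] cap [[256.01199595 273.94430436]] [[255.92345122 277.92623453]]
```

```bash
cat >> h.py <<'E'
def tgt(h,yawoff=0,oy=.0038,oz=.0018):
    "tool pose with rim h above mouth; yawoff clockwise extra"
    V=RV()@R.from_euler('z',-PHI-yawoff).as_matrix(); n=V[:,2]
    Rt=np.array([-n,V[:,1],V[:,0]]).T
    return C0+n*(h+.154)-oy*Rt[:,1]-oz*Rt[:,2],Rt
E
python3 - <<'E'
from h import *
show(*tgt(.04));print(tgt(.04)[0])
E
```

```text
shift cm [  3.47 -20.74  -3.72] rot [ 0.127 -0.418 -0.13 ] deg 26.1 minrows 3.42
[0.55479824 0.06027302 0.30298057]
```

Emit:
servo_tool --twist '[[0.018,-0.06,-0.018],[0.018,-0.06,-0.018],[0.018,-0.06,-0.018],[0.018,-0.06,-0.018],[0.018,-0.06,-0.018],[0.018,-0.06,-0.018],[0.018,-0.06,-0.018],[0,0,0]]' --xyz '[[0.4,-2.5,1],[0.5,-3.5,0],[0.5,-3.5,0],[0.5,-3.5,0],[0.5,-3.5,-0.7],[0.5,-2.6,-2],[0.57,-1.6,-2],[0,0,0]]' --fingers '[0,0,0,0,0,0,0,0]'

```text
time: 6.2
tool_pos: [0.5527, 0.0601, 0.299]
tool_rot: [0.838, 0.013, 0.543, 0.052]
contact_force: [-1.4, -0.1, -3.8]
gripper_width: 0.177
```

```bash
python3 - <<'E'
from h import *
show(*tgt(.04));s=manip.state();print(s["time"],s["contact_force"],s["gripper_width"])
for n in ["wrist","scene","side"]: 
    f=vision.grab_frame(n);save(n+"5",f)
    if n=="scene": r=f[60:220,190:350]
    if n=="side": r=f[80:240,200:360]
    if n!="wrist": save(n+"5z",cv2.resize(r,None,fx=3.7,fy=3.7,interpolation=cv2.INTER_CUBIC))
K,T,_=cam("wrist",s);print(proj(K,T,C0))
E
```

```text
shift cm [0.21 0.02 0.4 ] rot [-0.    -0.005 -0.001] deg 0.3 minrows 0.07
6.2 [-1.36903804 -0.13782593 -3.81034628] 0.1769671716078809
[[264.30484835 165.6539133 ]]
```

View pics/wrist5.png

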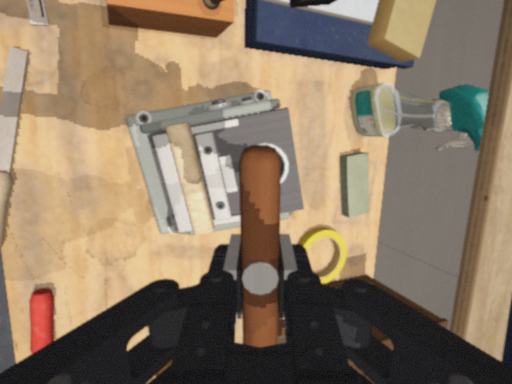

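View pics/scene5z.png

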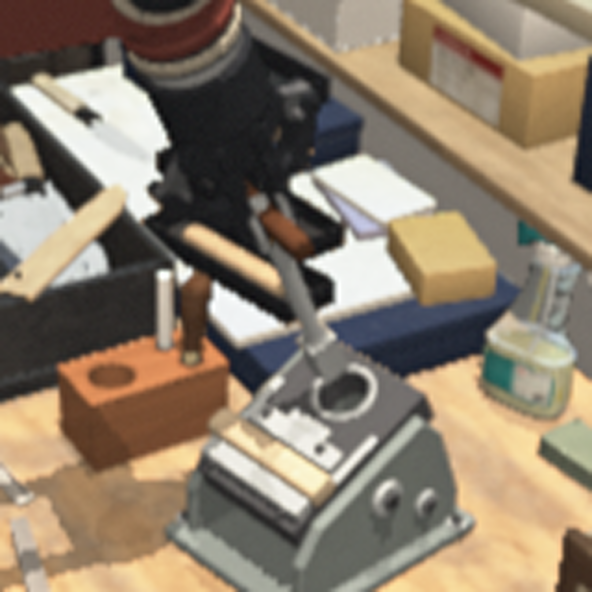

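View pics/side5z.png

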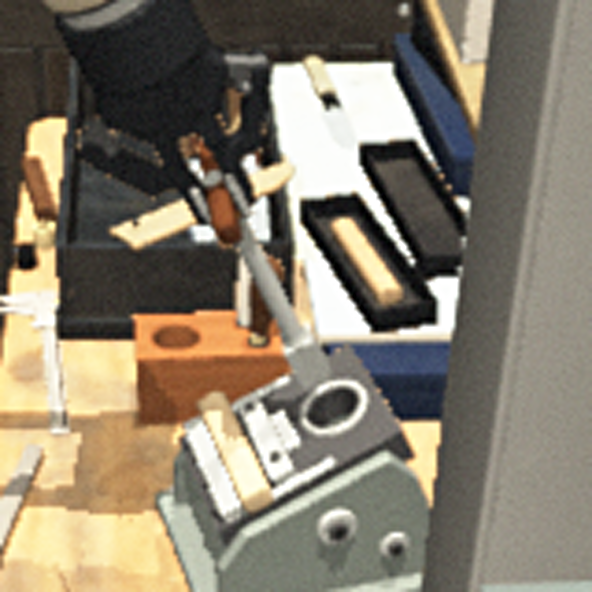

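```bash
python3 - <<'E'
from h import *
s=manip.state();R0=q2R(s["tool_rot"]);p=s["tool_pos"];n=RV()[:,2]
Ks,Ts,_=cam("scene");Kd,Td,_=cam("side")
zs=lambda q:((np.array(q)+.5)/3.7-.5+[190,60]);zd=lambda q:((np.array(q)+.5)/3.7-.5+[200,80])
for nm,a,b in [("mouth",(343,390),(335,404)),("rim",(323,374),(311,379)),("shanktop",(262,232),(243,247))]:
    x,e=tri([ray(Ks,Ts,zs(a)),ray(Kd,Td,zd(b))]);print(nm,x.round(4),np.round(e,4),(RV().T@(x-C0)).round(4))
k=p+.0038*R0[:,1]
pts=[C0+n*.0025,k+.154*R0[:,0],k-.009*R0[:,0]]
print(((proj(Ks,Ts,pts)-[190,60])*3.7).round(),((proj(Kd,Td,pts)-[200,80])*3.7).round())
for i,(im,K,T,o) in enumerate([("scene5",Ks,Ts,(190,60)),("side5",Kd,Td,(200,80))]):
    f=cv2.imread(f"pics/{im}.png")
    f=cv2.resize(f[o[1]:o[1]+160,o[0]:o[0]+160],None,fx=5,fy=5,interpolation=cv2.INTER_CUBIC)[200:800]
    def dr(P,c): cv2.polylines(f,[np.round((proj(K,T,P)-o)*5+2-[0,200]).astype(int).reshape(-1,1,2)],True,c,1)
    t=np.linspace(0,2*np.pi,40);V=RV()
    dr(C0+n*.0025+.021*(np.outer(np.cos(t),V[:,0])+np.outer(np.sin(t),V[:,1])),(0,0,255))
    for h in(.154,.116): dr([k+h*R0[:,0]+.011*(a*R0[:,1]+b*R0[:,2]) for a,b in((1,1),(1,-1),(-1,-1),(-1,1))],(0,255,0))
    cv2.imwrite(f"pics/ov{i}.png",f)
E
```

```text
mouth [0.6339 0.0847 0.1325] [0.001 0.001] [0.0004 0.0015 0.0045]
rim [0.6153 0.0854 0.154 ] [0.0019 0.0019] [-0.0068  0.0066  0.0316]
shanktop [0.5654 0.0927 0.2743] [0.0094 0.0094] [0.0017 0.0255 0.1603]
[[343. 390.]
 [329. 358.]
 [266. 216.]] [[335. 407.]
 [316. 369.]
 [225. 200.]]
```

View pics/ov0.png

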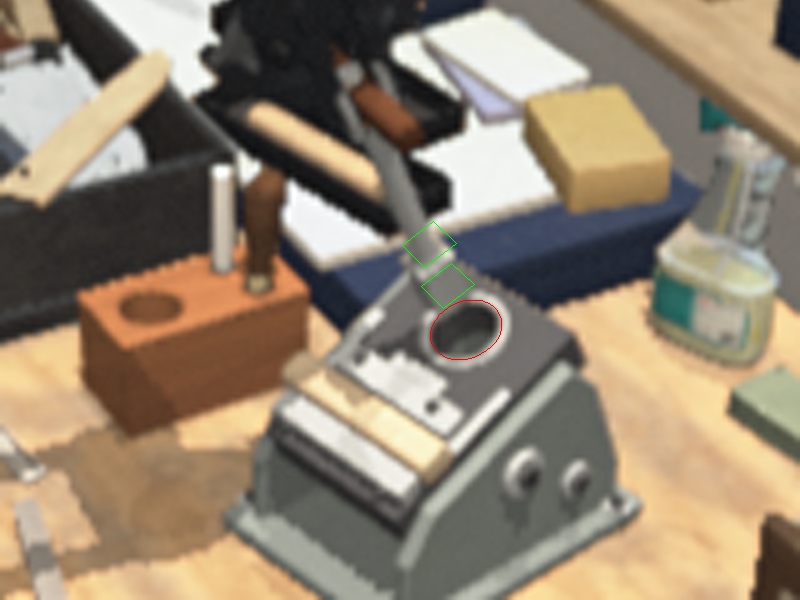

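View pics/ov1.png

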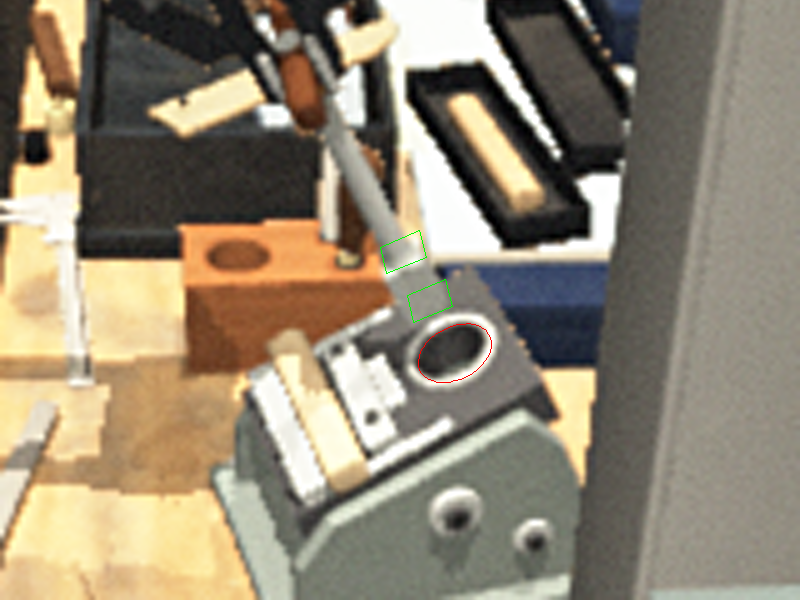

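```bash
cat > ov.py <<'E'
from h import *
def ov(imname,cams,tag,oy=.0038,oz=0.,win=None,h0=.154):
    s=manip.state();R0=q2R(s["tool_rot"]);p=s["tool_pos"];V=RV();n=V[:,2]
    k=p+oy*R0[:,1]+oz*R0[:,2]
    for c in cams:
        K,T,_=cam(c,s);f=cv2.imread(f"pics/{imname.replace('*',c)}.png")
        x0,y0,w,hh,z=win[c]
        f=cv2.resize(f[y0:y0+hh,x0:x0+w],None,fx=z,fy=z,interpolation=cv2.INTER_CUBIC)
        g=f.copy()
        def dr(P,col,cl=True): cv2.polylines(g,[np.round((proj(K,T,P)-[x0,y0]+.5)*z-.5).astype(int).reshape(-1,1,2)],cl,col,1)
        t=np.linspace(0,2*np.pi,40)
        dr(C0+n*.0025+.021*(np.outer(np.cos(t),V[:,0])+np.outer(np.sin(t),V[:,1])),(0,0,255))
        for h in(h0,h0-.038): dr([k+h*R0[:,0]+.011*(a*R0[:,1]+b*R0[:,2]) for a,b in((1,1),(1,-1),(-1,-1),(-1,1))],(0,255,0))
        dr([k+h0*R0[:,0],k+(h0-.165)*R0[:,0]],(0,255,0),False)
        cv2.imwrite(f"pics/{tag}_{c}.png",np.hstack([f,g]))
E
python3 - <<'E'
from ov import *
ov("*5",["scene","side"],"o5",win={"scene":(250,80,65,95,6),"side":(245,95,60,95,6)})
E
```

```text
(no output)
```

View pics/o5_scene.png

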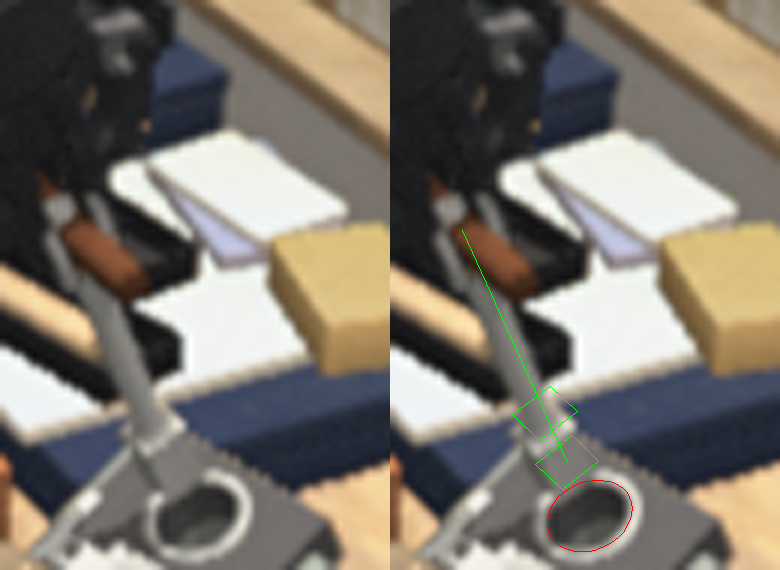

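View pics/o5_side.png

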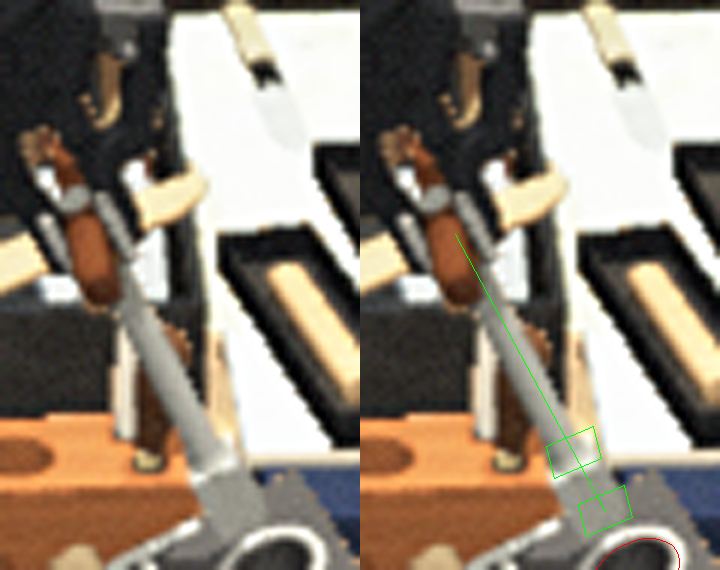

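```bash
python3 - <<'E'
from h import *
show(*tgt(.04));s=manip.state();print(s["time"],s["tool_pos"],s["contact_force"]);p=s["tool_pos"];R0=q2R(s["tool_rot"])
k=p+.0038*R0[:,1]; r=RV().T@(k+.154*R0[:,0]-C0);b=RV().T@(k-.02*R0[:,0]-C0);print(r,b)
save("wrist6",vision.grab_frame("wrist"));s=manip.state();print(s["tool_pos"])
E
```

```text
shift cm [-0.08 -0.13 -0.3 ] rot [ 0.     0.005 -0.004] deg 0.4 minrows 0.05
6.35 [0.55561343 0.06154712 0.30602791] [-0.41783405 -0.15387818 -3.02770905]
[0.0012551  0.00144485 0.04230609] [0.00039675 0.00136903 0.21630395]
[0.55597567 0.0617165  0.30698102]
```

Emit:
servo_tool --twist '[[0,0,0],[0,0,0],[0,0,0]]' --xyz '[[0,0,0],[0,0,0],[0,0,0]]' --fingers '[0,0,0]'

```text
time: 6.78
tool_pos: [0.5558, 0.0613, 0.3066]
tool_rot: [0.841, 0.012, 0.538, 0.053]
contact_force: [0.0, 0.7, -3.3]
gripper_width: 0.18
```

```bash
python3 - <<'E'
from ov import *
s=manip.state();print(s["tool_pos"],s["joint_vel"].round(3))
for n in ["scene","side"]: save(n+"6",vision.grab_frame(n))
show(*tgt(.04));show(*tgt(.04,oz=0))
ov("*6",["scene","side"],"o6",win={"scene":(250,80,65,95,6),"side":(245,95,60,95,6)})
E
```

```text
[0.55578774 0.06125291 0.30664299] [-0.004 -0.     0.005 -0.002  0.     0.001]
shift cm [-0.09 -0.08 -0.35] rot [ 0.     0.007 -0.003] deg 0.4 minrows 0.06
shift cm [ 0.07 -0.08 -0.27] rot [ 0.     0.007 -0.003] deg 0.4 minrows 0.05
```

View pics/o6_scene.png

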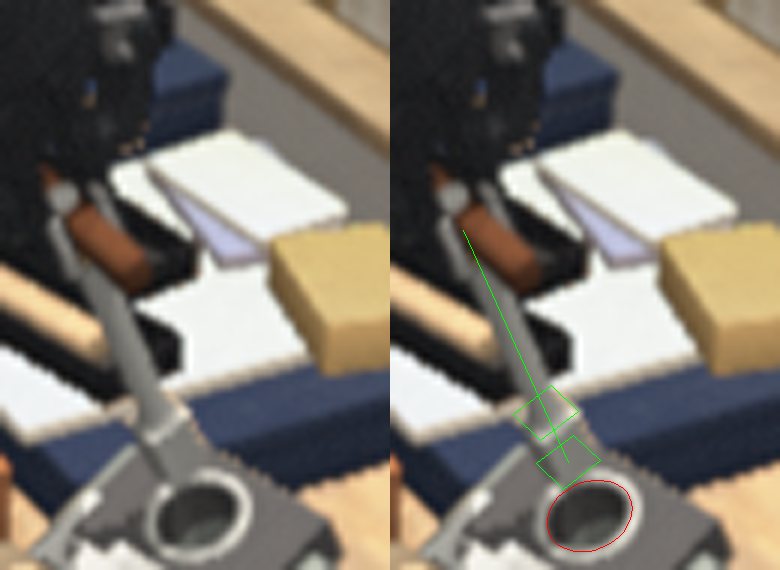

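View pics/o6_side.png

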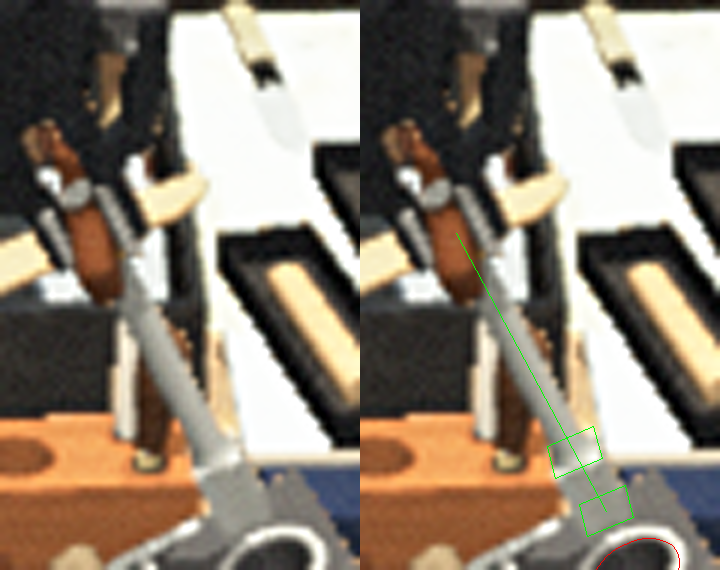

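```bash
python3 - <<'E'
from h import *
print(RV()[:,2])
show(*tgt(.04,oz=.0009));show(*tgt(-.065,oz=.0009))
E
```

```text
[-0.41050517 -0.10045747  0.90630779]
shift cm [-0.01 -0.08 -0.31] rot [ 0.     0.007 -0.003] deg 0.4 minrows 0.05
shift cm [ 4.3   0.97 -9.82] rot [ 0.     0.007 -0.003] deg 0.4 minrows 1.72
```

Emit:
servo_tool --twist '[[0,0.007,-0.003],[0,0,0],[0,0,0],[0,0,0],[0,0,0],[0,0,0],[0,0,0],[0,0,0]]' --xyz '[[0,-0.08,-0.3],[0,0,0],[0.86,0.21,-1.9],[0.86,0.21,-1.9],[0.86,0.21,-1.9],[0.86,0.21,-1.9],[0.86,0.21,-1.9],[0,0,0]]' --fingers '[0,0,0,0,0,0,0,0]'

```text
time: 7.88
tool_pos: [0.5976, 0.0708, 0.2056]
tool_rot: [0.838, 0.013, 0.543, 0.051]
contact_force: [-1.0, -0.0, -4.4]
gripper_width: 0.178
```

Emit:
servo_tool --twist '[[0,0,0],[0,0,0]]' --xyz '[[0,0,0],[0,0,0]]' --fingers '[0,0]'

```text
time: 8.12
tool_pos: [0.5992, 0.0706, 0.21]
tool_rot: [0.84, 0.013, 0.54, 0.051]
contact_force: [-0.7, 0.3, -2.6]
gripper_width: 0.179
```

```bash
python3 - <<'E'
from ov import *
s=manip.state();print(s["tool_pos"],s["contact_force"],s["ft_torque"],s["joint_pos"].round(2));show(*tgt(-.065,oz=.0009))
for n in ["scene","side","wrist"]: save(n+"7",vision.grab_frame(n))
ov("*7",["scene","side"],"o7",win={"scene":(250,100,65,95,6),"side":(255,115,60,95,6)})
E
```

```text
[0.59919466 0.07060976 0.20997615] [-0.72064589  0.30888516 -2.60220012] [-0.11163072  0.45143906 -0.03370225] [-0.07 -0.26  1.98  0.15  1.   -0.18]
shift cm [-0.05  0.02 -0.18] rot [ 0.001  0.002 -0.   ] deg 0.1 minrows 0.03
```

View pics/o7_scene.png

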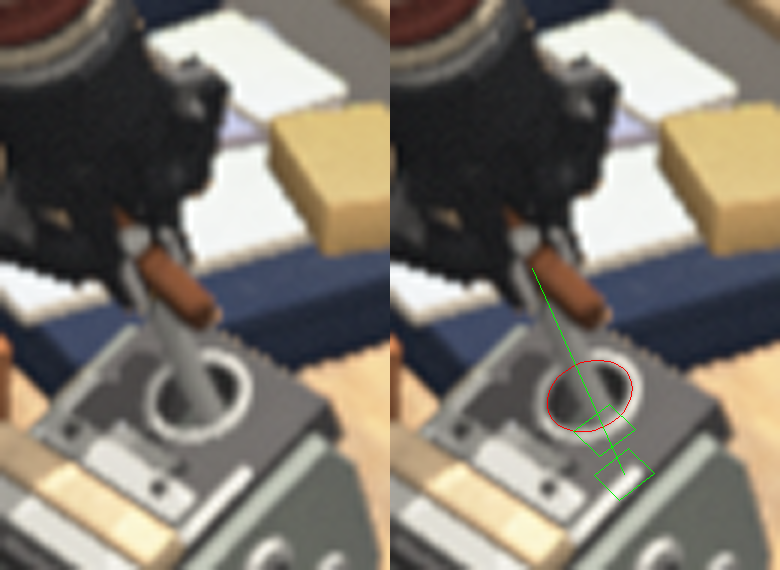

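View pics/o7_side.png

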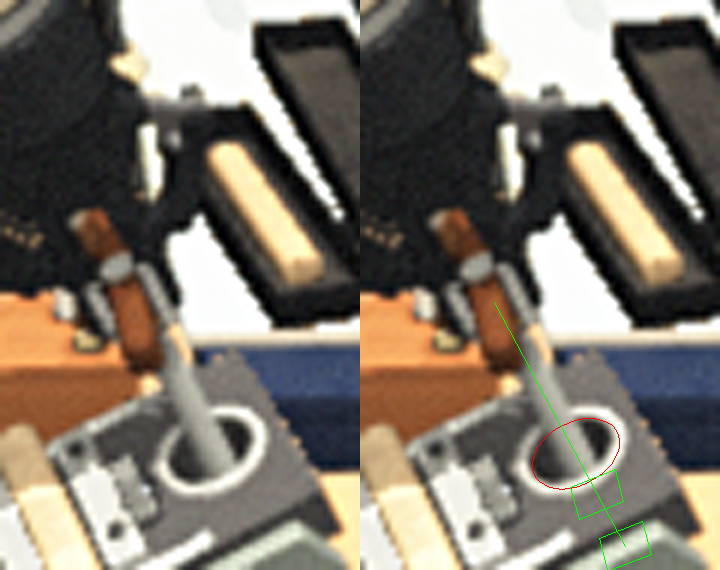

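View pics/wrist7.png

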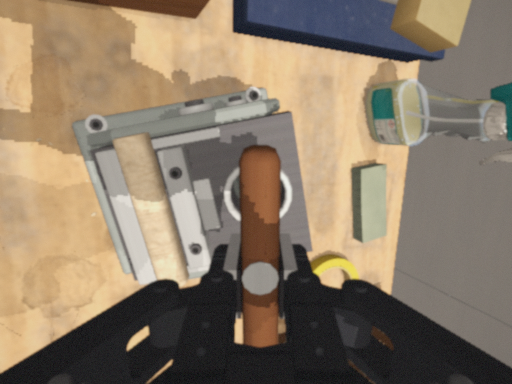

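```bash
python3 - <<'E'
from ov import *
s=manip.state();p=s["tool_pos"];R0=q2R(s["tool_rot"])
k=p+.0038*R0[:,1]; print(p,(RV().T@(k+.154*R0[:,0]-C0)).round(4),(RV().T@(k-.02*R0[:,0]-C0)).round(4))
f=cv2.imread("pics/wrist7.png")
z=cv2.resize(f[130:300,190:330],None,fx=4,fy=4,interpolation=cv2.INTER_CUBIC)[:600];cv2.imwrite("pics/w7z.png",z)
for h in(-.065,-.075,-.09,-.106): show(*tgt(h,oz=.0018))
E
```

```text
[0.5989343  0.0706338  0.20934061] [-0.0001 -0.0002 -0.064 ] [-3.0e-04 -1.0e-04  1.1e-01]
shift cm [-0.1   0.02 -0.15] rot [ 0.     0.001 -0.   ] deg 0.1 minrows 0.03
shift cm [ 0.31  0.12 -1.06] rot [ 0.     0.001 -0.   ] deg 0.1 minrows 0.18
shift cm [ 0.92  0.27 -2.42] rot [ 0.     0.001 -0.   ] deg 0.1 minrows 0.42
shift cm [ 1.58  0.43 -3.87] rot [ 0.     0.001 -0.   ] deg 0.1 minrows 0.67
```

View pics/w7z.png

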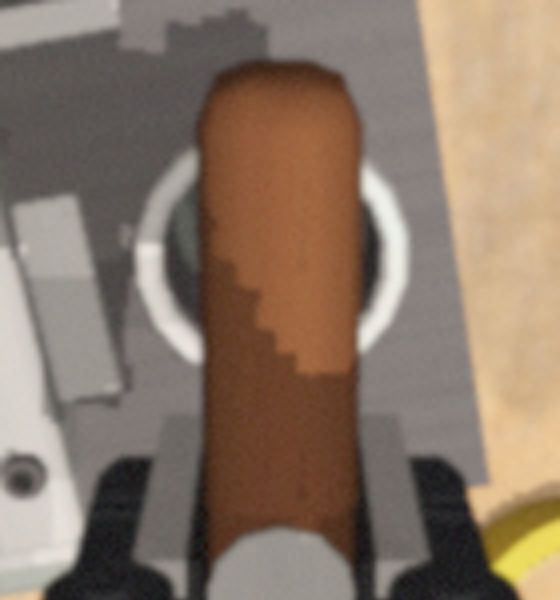

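Emit:
servo_tool --twist '[[0,0,0],[0,0,0],[0,0,0],[0,0,0],[0,0,0],[0,0,0],[0,0,0]]' --xyz '[[-0.1,0.01,-0.15],[0,0,0],[0.25,0.06,-0.57],[0.25,0.06,-0.57],[0.25,0.06,-0.57],[0.25,0.06,-0.57],[0,0,0]]' --fingers '[0,0,0,0,0,0,0]'

```text
time: 9.15
tool_pos: [0.608, 0.0732, 0.1835]
tool_rot: [0.84, 0.013, 0.541, 0.051]
contact_force: [1.8, 0.3, -3.7]
gripper_width: 0.178
```

Emit:
servo_tool --twist '[[0,0,0]]' --xyz '[[0,0,0]]' --fingers '[0]'

```text
time: 9.28
tool_pos: [0.6079, 0.0732, 0.184]
tool_rot: [0.84, 0.013, 0.541, 0.051]
contact_force: [1.8, -0.2, -3.4]
gripper_width: 0.175
```

```bash
cat >> h.py <<'E'
def rep():
    s=manip.state();p=s["tool_pos"];R0=q2R(s["tool_rot"]);V=RV()
    k=p+.0038*R0[:,1]+.0018*R0[:,2]
    print("t",s["time"],"F_tool(x along fingers,y,z)",(R0.T@s["contact_force"]).round(2),"M",(R0.T@s["ft_torque"]).round(2),"gw",round(s["gripper_width"],3))
    print("rim(bore mm)",(V.T@(k+.154*R0[:,0]-C0)*1000).round(1),"bar",(V.T@(k-.021*R0[:,0]-C0)*1000).round(1),"j6",s["joint_pos"].round(2))
E
python3 -c "
from h import *
rep()
for h in(-.09,-.106): show(*tgt(h,oz=.0018))"
```

```text
t 9.275 F_tool(x along fingers,y,z) [ 3.76 -0.57  0.26] M [ 0.01 -0.03 -0.04] gw 0.175
rim(bore mm) [ -0.8  -0.1 -90.9] bar [-0.8 -0.1 84.1] j6 [-0.06 -0.21  1.98  0.15  0.95 -0.18]
shift cm [0.03 0.01 0.11] rot [ 0. -0. -0.] deg 0.0 minrows 0.02
shift cm [ 0.69  0.18 -1.34] rot [ 0. -0. -0.] deg 0.0 minrows 0.24
```

Emit:
servo_tool --twist '[[0,0,0],[0,0,0],[0,0,0],[0,0,0],[0,0,0],[0,0,0]]' --xyz '[[0.2,0.05,-0.4],[0.2,0.05,-0.4],[0.2,0.05,-0.4],[0.12,0.03,-0.25],[0,0,0],[0,0,0]]' --fingers '[0,0,0,0,0,0]'

```text
time: 10.02
tool_pos: [0.6161, 0.0747, 0.1759]
tool_rot: [0.84, 0.012, 0.539, 0.051]
contact_force: [-19.9, -3.6, 24.7]
gripper_width: 0.175
```

```bash
python3 -c "
from h import *
rep()
for h in(-.106,-.108): show(*tgt(h,oz=.0018))"
```

```text
t 10.025 F_tool(x along fingers,y,z) [-30.98  -0.23  -7.87] M [-0.04  2.54 -0.1 ] gw 0.175
rim(bore mm) [   3.7   -0.8 -101.8] bar [ 3.3 -0.6 73.2] j6 [-0.05 -0.18  1.97  0.15  0.93 -0.18]
shift cm [-0.14  0.03 -0.52] rot [ 0.002  0.003 -0.001] deg 0.2 minrows 0.09
shift cm [-0.06  0.05 -0.7 ] rot [ 0.002  0.003 -0.001] deg 0.2 minrows 0.11
```

Emit:
servo_tool --twist '[[0,0,0],[0,0,0]]' --xyz '[[-0.1,-0.02,0.3],[0,0,0]]' --fingers '[0,0]'

```text
time: 10.28
tool_pos: [0.6142, 0.0746, 0.1752]
tool_rot: [0.84, 0.013, 0.54, 0.051]
contact_force: [-9.2, -2.2, 9.9]
gripper_width: 0.176
```

```bash
python3 - <<'E'
from ov import *
rep()
for n in ["scene","side","wrist"]: save(n+"8",vision.grab_frame(n))
rep()
ov("*8",["scene","side"],"o8",win={"scene":(250,100,65,95,6),"side":(255,115,60,95,6)})
E
```

```text
t 10.275 F_tool(x along fingers,y,z) [-12.95  -0.76  -4.3 ] M [ 0.04  1.39 -0.17] gw 0.176
rim(bore mm) [   1.3   -0.3 -101.7] bar [ 1.3 -0.2 73.3] j6 [-0.06 -0.18  1.98  0.15  0.93 -0.18]
t 10.425 F_tool(x along fingers,y,z) [-13.8   -1.66  -3.  ] M [-0.02  1.41 -0.13] gw 0.179
rim(bore mm) [   1.3   -0.3 -101.7] bar [ 1.4 -0.2 73.3] j6 [-0.06 -0.18  1.98  0.15  0.93 -0.18]
```

View pics/o8_scene.png

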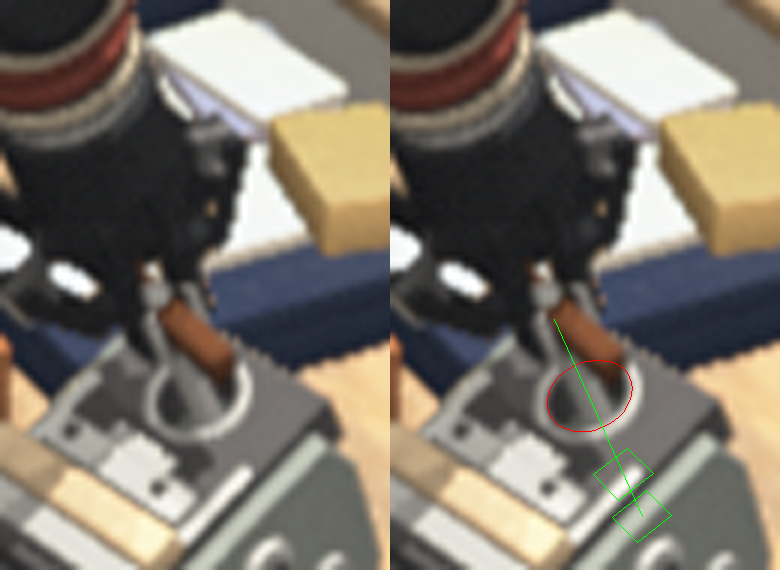

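View pics/o8_side.png

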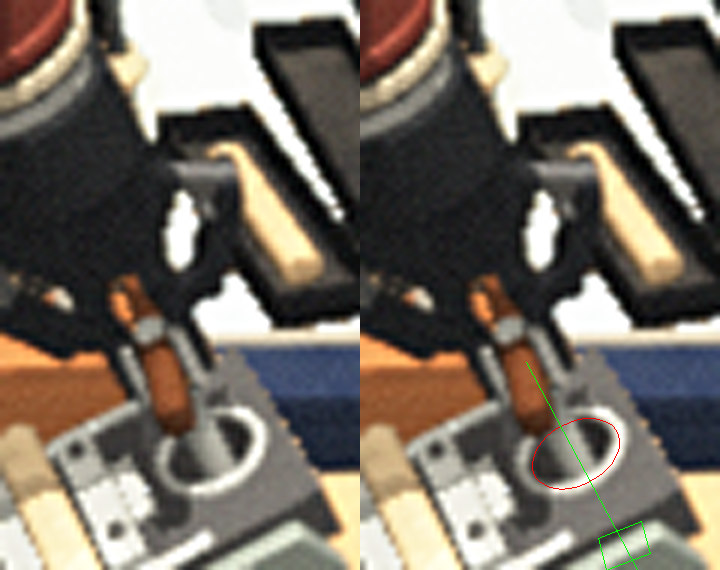

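View pics/wrist8.png

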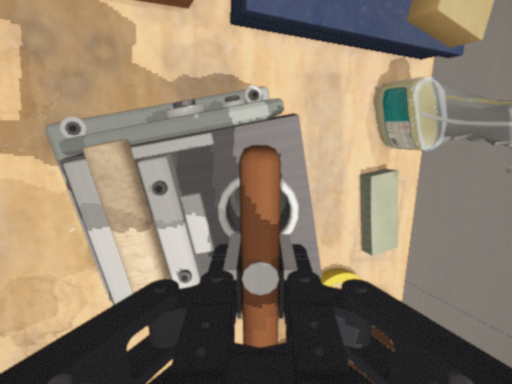

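```bash
python3 - <<'E'
from h import *
p0,R0=tgt(-.106)
print(R0.round(3)); n=-R0[:,0]
k=p0+.0038*R0[:,1]
for th in(0,.44,.88,1.32,1.65):
    ty=R.from_rotvec(-n*th).as_matrix()@R0[:,1]; print(th,((k-.0038*ty-p0)*100).round(3))
print("twist per .11",(-n*.11).round(4))
E
```

```text
[[ 0.411 -0.072  0.909]
 [ 0.1    0.994  0.033]
 [-0.906  0.078  0.415]]
0 [0. 0. 0.]
0.44 [-0.15   0.031 -0.064]
0.88 [-0.276  0.127 -0.111]
1.32 [-0.355  0.272 -0.131]
1.65 [-0.374  0.395 -0.125]
twist per .11 [ 0.0452  0.0111 -0.0997]
```

Emit:
servo_tool --twist '[[0.045,0.011,-0.1],[0.045,0.011,-0.1],[0.045,0.011,-0.1],[0.045,0.011,-0.1],[0.045,0.011,-0.1],[0.045,0.011,-0.1],[0.045,0.011,-0.1],[0,0,0]]' --xyz '[[-0.13,-0.02,-0.06],[-0.035,0.01,-0.015],[-0.035,0.01,-0.015],[-0.035,0.015,-0.015],[-0.035,0.02,-0.015],[-0.035,0.025,-0.015],[-0.035,0.03,-0.01],[0,0,0]]' --fingers '[0,0,0,0,0,0,0,0]'

```text
time: 11.42
tool_pos: [0.6117, 0.0756, 0.1742]
tool_rot: [0.774, 0.328, 0.519, -0.156]
contact_force: [-5.8, -1.6, 8.4]
gripper_width: 0.179
```

```bash
cat >> h.py <<'E'
def rep2():
    s=manip.state();p=s["tool_pos"];R0=q2R(s["tool_rot"]);V=RV()
    k=p+.0038*R0[:,1]
    z=V.T@R0[:,2]
    print("t",s["time"],"F_bore",(V.T@s["contact_force"]).round(1),"M_bore",(V.T@s["ft_torque"]).round(2),"gw",round(s["gripper_width"],3))
    print("rim(bore mm, true)",(V.T@(k+.154*R0[:,0]-C0)*1000).round(1),"bar",(V.T@(k-.021*R0[:,0]-C0)*1000).round(1),"tool turn cw",-np.arctan2(z[1],z[0]).round(3),"j6",s["joint_pos"][5].round(2))
E
python3 -c "
from h import *
rep2();save('wrist9',vision.grab_frame('wrist'));rep2()"
```

```text
t 11.425 F_bore [-1.9 -0.2 10.1] M_bore [-0.05  0.56 -0.01] gw 0.179
rim(bore mm, true) [-1.000e-01 -3.000e-01 -1.016e+02] bar [-0.4  0.2 73.4] tool turn cw 0.956 j6 0.6
t 11.475 F_bore [-2.4  0.5 10.1] M_bore [0.05 0.55 0.06] gw 0.179
rim(bore mm, true) [-1.000e-01 -3.000e-01 -1.017e+02] bar [-0.4  0.2 73.3] tool turn cw 0.955 j6 0.6
```

View pics/wrist9.png

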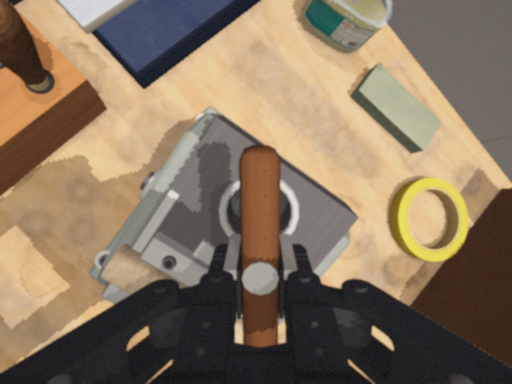

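Emit:
servo_tool --twist '[[0.045,0.011,-0.1],[0.045,0.011,-0.1],[0.045,0.011,-0.1],[0.045,0.011,-0.1],[0.045,0.011,-0.1],[0.045,0.011,-0.1]]' --xyz '[[-0.025,0.03,-0.01],[-0.02,0.035,-0.005],[-0.02,0.035,-0.005],[-0.015,0.035,0],[-0.01,0.04,0],[-0.01,0.04,0]]' --fingers '[0,0,0,0,0,0]'

```text
time: 12.22
tool_pos: [0.6107, 0.0774, 0.1739]
tool_rot: [0.625, 0.561, 0.44, -0.317]
contact_force: [-7.0, -1.8, 8.9]
gripper_width: 0.178
```

```bash
python3 -c "
from h import *
rep2()"
```

```text
t 12.225 F_bore [-2.8 -0.1 11.1] M_bore [-0.24  0.63  0.44] gw 0.178
rim(bore mm, true) [  -0.3   -0.8 -101.7] bar [-0.4 -0.1 73.3] tool turn cw 1.618 j6 1.27
```

Emit:
servo_tool --twist '[[0.045,0.011,-0.1],[0.035,0.008,-0.075],[0,0,0],[0,0,0],[0,0,0]]' --xyz '[[-0.005,0.04,0],[0,0.03,0],[0,0,0],[0,0,0],[0,0,0]]' --fingers '[0,0,0,0,0]'

```text
time: 12.85
tool_pos: [0.6106, 0.078, 0.1739]
tool_rot: [0.569, 0.618, 0.408, -0.357]
contact_force: [-6.8, -3.4, 8.1]
gripper_width: 0.18
```

```bash
python3 -c "
from h import *
rep2()
for n in ['wrist','scene','side']: 
  f=vision.grab_frame(n);save(n+'10',f)
  if n!='wrist':
    x,y=(240,140) if n=='scene' else (245,160)
    save(n+'10z',cv2.resize(f[y:y+80,x:x+80],None,fx=6,fy=6,interpolation=cv2.INTER_CUBIC))
"
```

```text
t 12.85 F_bore [-3.3 -1.7 10.5] M_bore [-0.36  0.84  0.18] gw 0.18
rim(bore mm, true) [  -0.3   -0.8 -101.7] bar [-0.4 -0.3 73.3] tool turn cw 1.809 j6 1.46
```

View pics/wrist10.png

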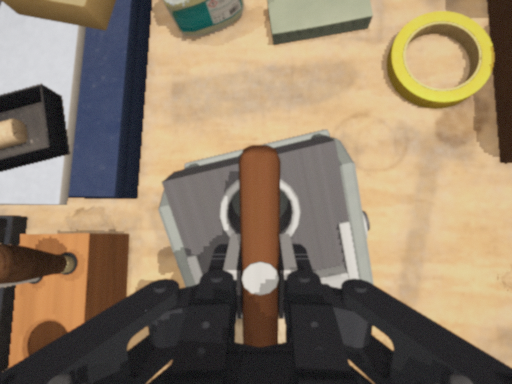

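View pics/scene10z.png

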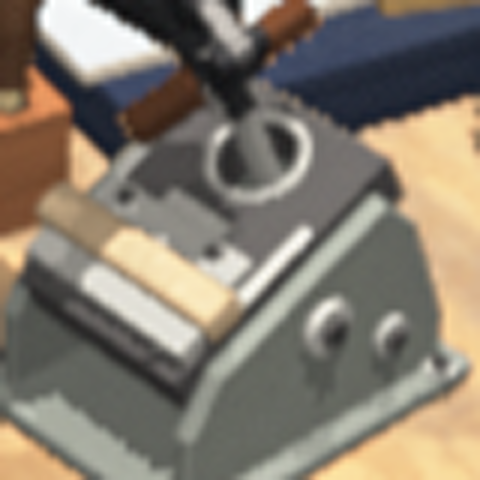

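View pics/side10z.png

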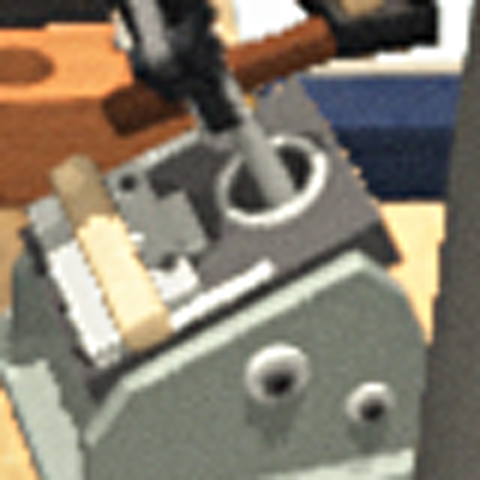

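Emit:
servo_tool --twist '[[-0.045,-0.011,0.1],[-0.033,-0.008,0.072],[0,0,0],[0,0,0],[0,0,0],[0,0,0],[0,0,0],[0,0,0]]' --xyz '[[0.005,-0.04,0],[0,-0.03,0],[0,0,0],[-0.2,-0.05,0.45],[-0.4,-0.1,0.9],[-0.6,-0.15,1.35],[-1,-0.25,2.25],[-1,-0.25,2.25]]' --fingers '[0,0,0,0,0,0,0,0]'

```text
time: 14.0
tool_pos: [0.5758, 0.0699, 0.2431]
tool_rot: [0.623, 0.561, 0.442, -0.319]
contact_force: [0.2, 1.1, -3.1]
gripper_width: 0.178
```

```bash
python3 -c "
from h import *
rep2()
save('scene11',vision.grab_frame('scene'))"
```

```text
t 14.0 F_bore [-0.9  1.1 -3. ] M_bore [-0.03  0.48 -0.  ] gw 0.178
rim(bore mm, true) [ -4.2   0.7 -23.9] bar [ -3.3   0.8 151.1] tool turn cw 1.621 j6 1.27
```

Emit:
servo_tool --twist '[[0,0,0],[0,0,0],[0,0,0],[0,0,0]]' --xyz '[[-0.7,-0.2,2.25],[-1,-0.25,2.25],[-1,-0.25,2.25],[0,0,0]]' --fingers '[0,0,0,0]'

```text
time: 14.55
tool_pos: [0.5507, 0.0628, 0.3129]
tool_rot: [0.625, 0.562, 0.44, -0.317]
contact_force: [-0.0, 0.3, -3.4]
gripper_width: 0.174
```

```bash
python3 -c "
from h import *
rep2()
f=vision.grab_frame('scene');save('scene12',f);save('scene12z',cv2.resize(f[70:220,190:340],None,fx=4,fy=4,interpolation=cv2.INTER_CUBIC))
f=vision.grab_frame('wrist');save('wrist12',f);s=manip.state();print(s['tool_pos'])
show([.5213,.268,.38],RD(.185));show([.5213,.268,.38],RD(.185)) 
"
```

```text
t 14.55 F_bore [-1.4  0.3 -3.1] M_bore [-0.05  0.45 -0.01] gw 0.174
rim(bore mm, true) [ 2.7 -0.6 50.4] bar [ 2.400e+00 -1.000e-01  2.254e+02] tool turn cw 1.621 j6 1.27
[0.55000543 0.062949   0.30930278]
shift cm [-2.87 20.51  7.07] rot [-0.409  0.251  1.54 ] deg 92.4 minrows 8.64
shift cm [-2.87 20.51  7.07] rot [-0.409  0.251  1.54 ] deg 92.4 minrows 8.64
```

View pics/scene12z.png

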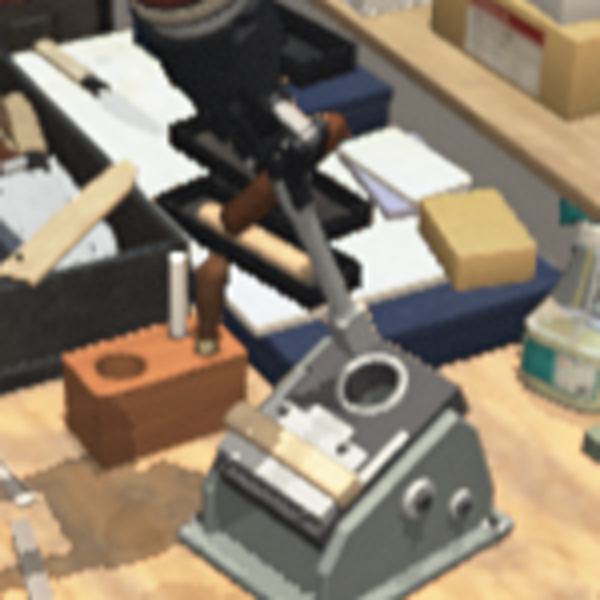

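View pics/wrist12.png

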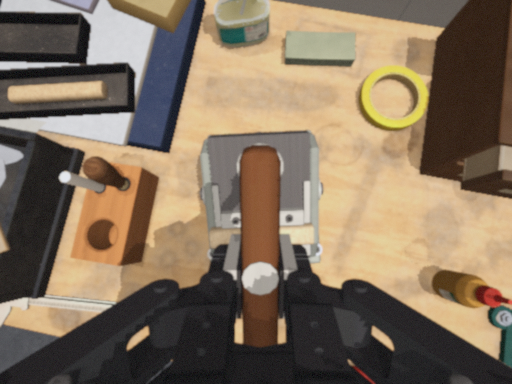

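Emit:
servo_tool --twist '[[-0.041,0.025,0.154],[-0.041,0.025,0.154],[-0.041,0.025,0.154],[-0.041,0.025,0.154],[-0.041,0.025,0.154],[-0.041,0.025,0.154],[-0.041,0.025,0.154],[-0.041,0.025,0.154]]' --xyz '[[-0.3,0.5,2],[-0.3,1.5,2],[-0.3,2.5,1.5],[-0.3,2.5,1],[-0.3,2.5,0.5],[-0.3,2.5,0],[-0.3,2.5,0],[-0.3,2.5,0]]' --fingers '[0,0,0,0,0,0,0,0]'

```text
time: 15.65
tool_pos: [0.5263, 0.2337, 0.3779]
tool_rot: [0.724, 0.068, 0.686, -0.015]
contact_force: [0.5, 0.9, -3.3]
gripper_width: 0.178
```

Emit:
servo_tool --twist '[[-0.041,0.025,0.154],[-0.041,0.025,0.154],[0,0,0],[0,0,0],[0,0,0]]' --xyz '[[-0.3,2,0],[-0.2,1.5,0],[0,0,0],[0,0,0],[0,0,0]]' --fingers '[0,0,0,0,0]'

```text
time: 16.27
tool_pos: [0.5216, 0.2671, 0.38]
tool_rot: [0.704, -0.064, 0.704, 0.065]
contact_force: [0.5, -0.7, -2.8]
gripper_width: 0.179
```

```bash
python3 - <<'E'
from h import *
s=manip.state();print(s["time"],s["tool_pos"],s["contact_force"],s["gripper_width"]);show([.5213,.268,.34],RD(.185))
for n in ["wrist","scene","side"]: 
    f=vision.grab_frame(n);save(n+"13",f)
    if n!="wrist":
        x,y=(185,40);r=f[y:y+130,x:x+100];save(n+"13z",cv2.resize(r,None,fx=4.5,fy=4.5,interpolation=cv2.INTER_CUBIC))
s=manip.state();print(s["tool_pos"])
E
```

```text
16.275 [0.52155244 0.26712845 0.37998577] [ 0.52577051 -0.7397011  -2.77402407] 0.17851881886443527
shift cm [-0.03  0.09 -4.  ] rot [-0.001  0.001  0.001] deg 0.1 minrows 0.64
[0.52154603 0.26728605 0.38051868]
```

View pics/scene13z.png

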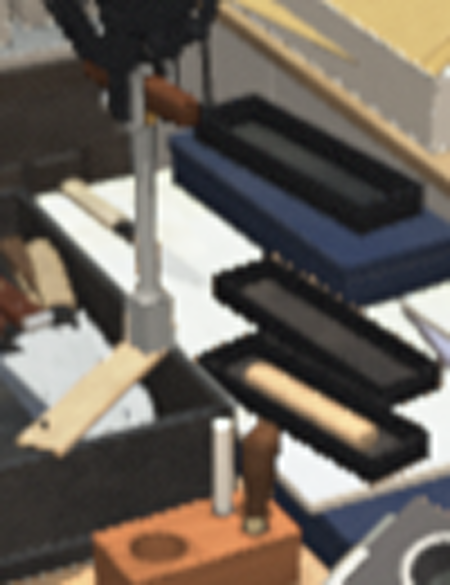

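View pics/side13z.png

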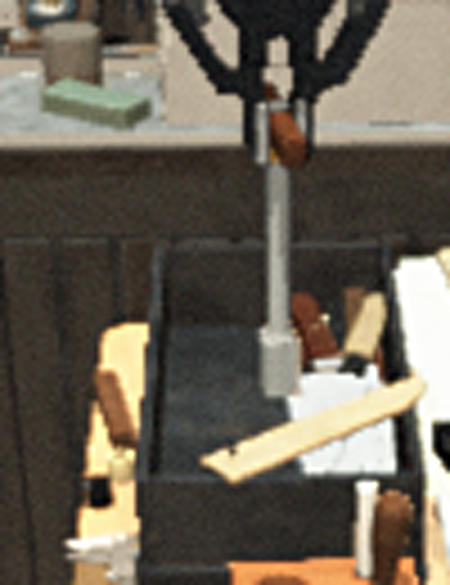

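View pics/wrist13.png

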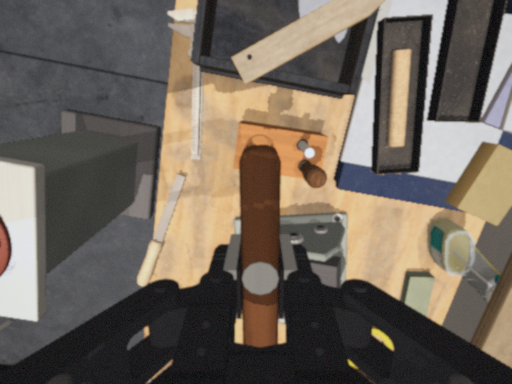

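Emit:
servo_tool --twist '[[0,0,0],[0,0,0],[0,0,0],[0,0,0],[0,0,0]]' --xyz '[[0,0,-4],[0,0,-4],[0,0,-4],[0,0,0],[0,0,0]]' --fingers '[0,0,0,0,0]'

```text
time: 17.05
tool_pos: [0.5223, 0.2679, 0.2625]
tool_rot: [0.705, -0.065, 0.703, 0.066]
contact_force: [0.6, 0.6, -1.7]
gripper_width: 0.178
```

```bash
python3 - <<'E'
from h import *
s=manip.state();print(s["time"],s["tool_pos"],s["contact_force"],s["gripper_width"]);show([.5217,.267,.166],RD(.185))
for n in ["scene","side"]: 
    f=vision.grab_frame(n);save(n+"14",f)
    x,y=(190,80) if n=="scene" else (200,90);r=f[y:y+110,x:x+110];save(n+"14z",cv2.resize(r,None,fx=5,fy=5,interpolation=cv2.INTER_CUBIC))
E
```

```text
17.05 [0.5222979  0.267948   0.26247837] [ 0.58436969  0.628525   -1.67918347] 0.17756400992487623
shift cm [-0.06 -0.09 -9.65] rot [-0.002  0.004 -0.   ] deg 0.3 minrows 1.54
```

View pics/scene14z.png

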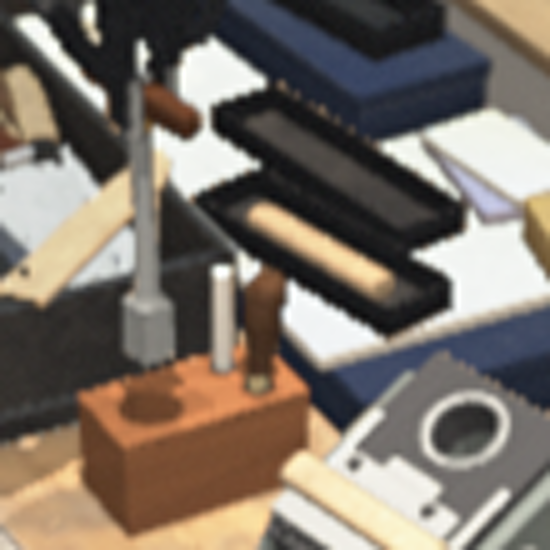

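View pics/side14z.png

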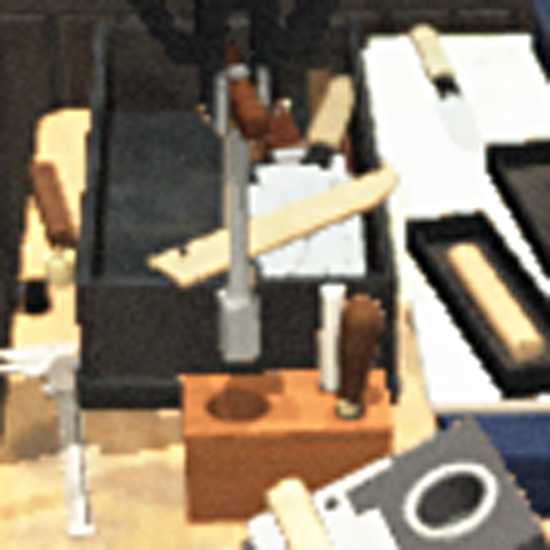

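Aligned: the socket hangs right above the hole in both views. Lowering now.

Emit:
servo_tool --twist '[[0,0,0],[0,0,0],[0,0,0],[0,0,0],[0,0,0],[0,0,0],[0,0,0]]' --xyz '[[-0.05,-0.07,-3],[0,0,-3],[0,0,-2],[0,0,-1],[0,0,-0.4],[0,0,0],[0,0,0]]' --fingers '[0,0,0,0,0,0,0]'

```text
time: 18.02
tool_pos: [0.5216, 0.2674, 0.1676]
tool_rot: [0.705, -0.065, 0.703, 0.066]
contact_force: [-0.1, 0.1, -3.5]
gripper_width: 0.177
```

```bash
python3 - <<'E'
from h import *
s=manip.state();print(s["time"],s["tool_pos"],s["contact_force"],s["gripper_width"]);show([.5217,.267,.164],RD(.185))
E
```

```text
18.025 [0.52164095 0.26741261 0.16759805] [-0.08747147  0.11930106 -3.53491754] 0.17721575567762307
shift cm [ 0.01 -0.04 -0.36] rot [-0.002  0.003 -0.001] deg 0.2 minrows 0.06
```

Inside the hole and still free (about 3 mm from the floor). Setting it down.

Emit:
servo_tool --twist '[[0,0,0],[0,0,0],[0,0,0],[0,0,0],[0,0,0],[0,0,0],[0,0,0]]' --xyz '[[0,0,-0.2],[0,0,-0.15],[0,0,0],[0,0,0],[0,0,0],[0,0,0],[0,0,0]]' --fingers '[0,0,0,0.25,0.35,0.6,1]'

```text
time: 18.9
tool_pos: [0.521, 0.2671, 0.1628]
tool_rot: [0.704, -0.065, 0.704, 0.066]
contact_force: [0.3, -0.5, -0.3]
gripper_width: 0.769
```

Emit:
servo_tool --twist '[[0,0,0],[0,0,0],[0,0,0],[0,0,0],[0,0,0],[0,0,0],[0,0,0]]' --xyz '[[0,0,0],[0,0,0],[0,0,1],[0,0,3],[0,0,5],[0,0,3],[0,0,0]]' --fingers '[1,1,1,1,1,1,1]'

```text
time: 19.77
tool_pos: [0.5226, 0.2678, 0.2877]
tool_rot: [0.707, -0.064, 0.701, 0.067]
contact_force: [0.4, 0.4, -1.4]
gripper_width: 0.999
```

```bash
python3 - <<'E'
from h import *
s=manip.state();print(s["time"],s["tool_pos"],s["contact_force"],s["gripper_width"])
for n in ["wrist","scene","side"]: 
    f=vision.grab_frame(n);save(n+"15",f)
    x,y=(190,100) if n=="scene" else (200,110);r=f[y:y+110,x:x+130];save(n+"15z",cv2.resize(r,None,fx=5,fy=5,interpolation=cv2.INTER_CUBIC))
E
```

```text
19.775 [0.52260361 0.26775404 0.28768124] [ 0.38194457  0.42686281 -1.35770865] 0.9987727150103515
```

View pics/wrist15.png

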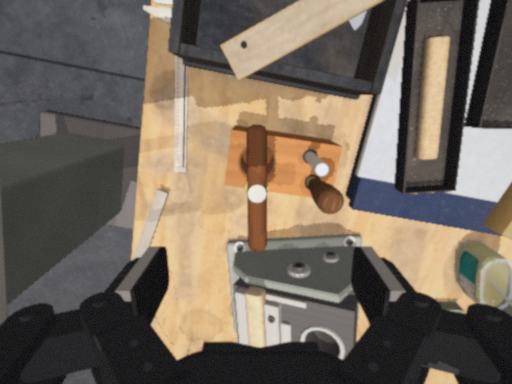

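View pics/scene15z.png

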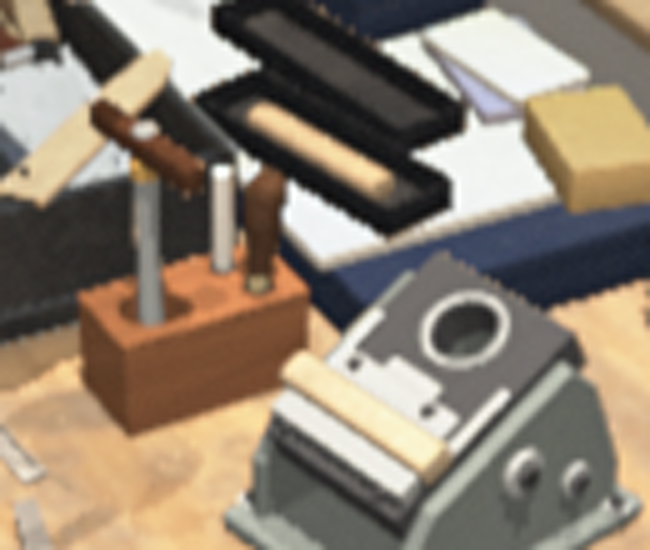

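View pics/side15z.png

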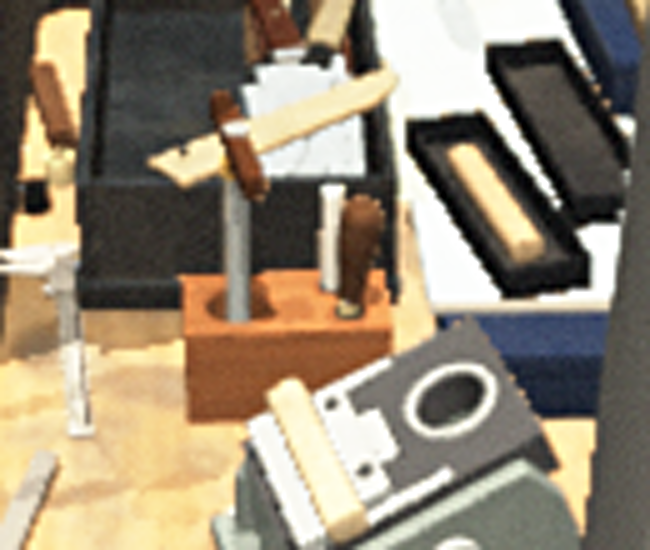

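Emit:
servo_tool --twist '[[0.06,-0.062,0.027],[0.06,-0.062,0.027],[0.06,-0.062,0.027],[0.06,-0.062,0.027],[0.06,-0.062,0.027],[0.06,-0.062,0.027],[0,0,0]]' --xyz '[[1.5,-4,0],[1.5,-4,0],[1.5,-4,-1.5],[1.5,-3.5,-2.5],[1.5,-3.3,-3],[1.5,-3,-3],[0,0,0]]' --fingers '[1,1,1,1,1,1,1]'

```text
time: 20.8
tool_pos: [0.6077, 0.0471, 0.1759]
tool_rot: [0.812, -0.002, 0.536, 0.232]
contact_force: [-0.1, -0.5, -0.4]
gripper_width: 0.997
```

```bash
python3 - <<'E'
from h import *
s=manip.state();f=vision.grab_frame("wrist");save("w16",f);print(s["time"],s["tool_pos"],s["contact_force"])
K,T,_=cam("wrist",s);np.save("w16_T.npy",T);u=proj(K,T,C0)[0];print(u)
x,y=(u-16).astype(int)
z=cv2.normalize(cv2.cvtColor(f,cv2.COLOR_RGB2GRAY)[y:y+32,x:x+32],None,0,255,cv2.NORM_MINMAX);cv2.imwrite("pics/sq16.png",cv2.resize(z,None,fx=16,fy=16,interpolation=cv2.INTER_CUBIC))
V=RV();M=(T[:3,:3].T@V);print(M.round(3))
E
```

```text
20.8 [0.6077443  0.04711747 0.1758537 ] [-0.10752075 -0.46610332 -0.37408703]
[276.73607417 193.85560855]
[[ 0.999  0.039  0.004]
 [-0.039  0.999 -0.   ]
 [-0.004  0.     1.   ]]
```

View pics/sq16.png

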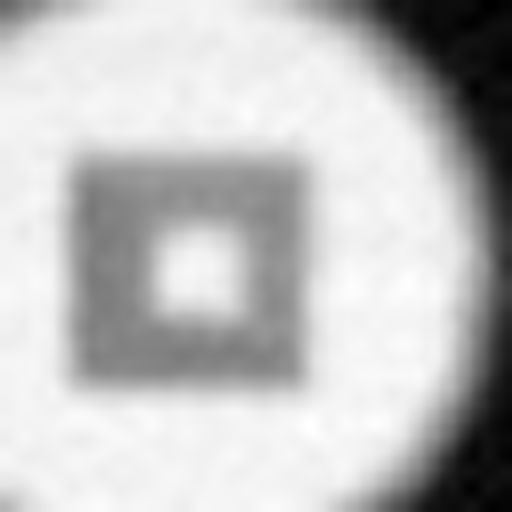

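View pics/w16.png

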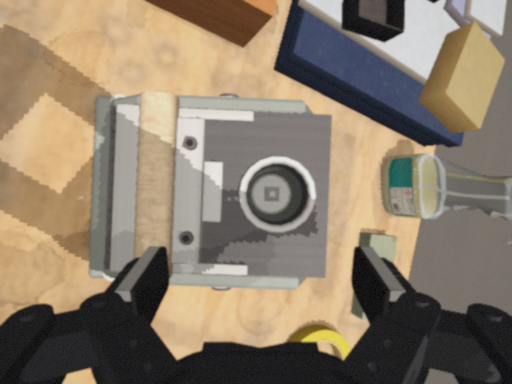

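```bash
python3 -c "
from h import *
job.job_done();print(manip.state()['time'])
for n in ['scene']: save(n+'_end',vision.grab_frame(n))" 
```

```text
the job is handed in; nothing more can be done
the job is handed in; nothing more can be done
```

I seated the T-key on the square stem, turned it about 1.6 rad clockwise, drew it out and stood it back in its hole. I then handed the job in at about 20.9 s.

**Last checks:**
- **Stem:** the wrist camera looking down the bore after the turn put the stem at about 1.53 rad. It had been 0.185 rad at the start.
- **Blank:** the pictures show the sliding jaw tight against the blank, and the blank still in its place. I did not measure the clamp force. From the stem angle I expect about 30 N.
- **Key:** the scene and side cameras show it standing upright in the tool block. The gripper was clear of it, with contact force near zero.
- **Other things on the bench:** they looked undisturbed in the pictures, but I did not measure the distances.

**One disagreement:** the key stopped at a measured depth of about 102 mm instead of 106 mm. It met firm contact there, it was past the stem's taper, and it turned the stem at about 0.44 Nm. I took this as calibration error along the bore, within the 10 mm allowed. I found and allowed for a sideways error of about 1.7 mm in the wrist camera's calibration.

The final picture I tried to take after handing in was refused, so nothing was seen after that point.

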